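# Pin back the sprung side-clamp arm and load the nest

## Robot

A 6-joint arm with a two-finger parallel gripper is mounted at the origin on a cart in front of the work surface, level with it; the furniture and walls round the work are solid. World frame = base frame: x ahead of the robot, y to its left, z up, the work surface at z = 0. Lengths are in m, angles in rad, forces in N, time in s.
With the tool pointing down it reaches from about 0.3 to 0.875 m from the base axis. Payload 4.2 kg.
Tool frame: the origin (TCP) lies on the centre line of the jaws, within the pads' length; the fingertips stand 17 mm ahead of it and the grasp point (between the pads) lies 2 mm behind it; z points along the fingers, y is the line along which they close (so a half turn about z gives the same grasp; the last joint's range is limited). The gripper opens to 85 mm and grips with 20 to 120 N. Pads are 22 mm wide; open, the fingers measure 114 mm over their backs; the gripper's body (76 mm by 85 mm) begins 54 mm behind the grasp point. The pads swing forward as they close: fully open they stand 13 mm farther back than shut.
Start: joints at [-1.37, 0.32, 1.565, -0, 1.257, -0.02], TCP at [0.126, -0.561, 0.224] pointing down, gripper open.
Joint ranges: [-3.11, 3.11], [-0.84, 2.01], [0.21, 2.61], [-1.34, 4.49], [0.05, 2.63], [-2.56, 2.56]. Speed limits (rad/s): [2.57, 2.57, 3.14, 3.14, 3.14, 3.14].

## Interface

Orientations are given as a 3x3 rotation matrix whose columns are the frame's x, y, z axes.
In Python, from station import env gives the robot as it stands.
- The arm moves only by the tool servo_tool, never from a script. Its argument "rows" is a list of rows, each a list of 3 entries, a list of its own where there are three numbers: the turn, a rotation vector about the tool's x, y, z in units of 6 degrees (1.0 is 6 degrees), then the shift along the tool's x, y, z in mm, then the finger opening in mm, from 0 to 85.4. In form: [[[wx, wy, wz], [dx, dy, dz], gripper], ...]. A call has 1 to 20 rows; each row shifts and turns the commanded pose from where the row before left it, along the tool's axes as they then stand; what a row does not reach is not made up. A row lasts 1/10 s, in which the tool goes at most 50 mm and 8.59 degrees, less where a joint would pass 70% of its speed; a pose out of reach is approached as far as the arm can. A call is refused whole if a number of a shift passes 50 or a number of a turn 1, either way. A call with a gripper value outside its range is refused whole. The fingers move at their own pace and stop on an object; the grip force is fixed at half the most. Time passes only in rows, so rows that do not move let the fingers close. It gives the time, the measured TCP pose, the force, the opening and the grip force at its end, in the units of the state.
- env.state(): the state, without advancing time (a new reading comes with each control period).
- env.grab_frame(name): name is "side" or "top" or "wrist"; returns (picture, depth): 480x640x3 uint8, blue, green, red; 480x640 float32, m along the optical axis (not along the pixel's ray), 0 where there is no reading.
- env.camera_params(name): a dict with "mtx" (3x3 intrinsics, pixels), "k1" (the pictures are not rectified: a ray, as slopes to the right and down, at radius r is drawn at 1 + k1 r^2 times it, then the intrinsics apply), "camera_from_world" (4x4, takes a point from world to camera coordinates). Camera axes: x right, y down, z forward; pixel columns grow to the right and rows downward; lengths in m; the calibration is good to about 2 mm. A picture is of the moment at which its call begins: read the wrist's pose just before it. camera_params takes no time and is no camera call; for the wrist camera it gives the pose at the moment of the call.
- env.sign_off(): hands the job in; it is judged then, once.
The state is a dict: "time": time; "joint_pos": joint angles; "joint_velocities": joint speeds; "joint_efforts": joint torques, N m; "ee_pos": TCP position; "eef_rot": TCP orientation; "wrist_force": force on the tool from outside, world axes, zero at the start; "wrist_torque": the same for the moment, N m; "finger_gap": finger opening in m; "grip_force": force on a finger pad.
Only numpy, scipy, OpenCV 4.12 (cv2) and the standard library are available. Lean on these libraries where they do the work, as an engineer would, in place of code of your own. Each camera call takes 0.05 s, during which the arm holds its last target. There are 200 camera calls.

## Task

The orange spring arm of the blue side clamp lies over the empty nest. Take one of the two steel pins from the grey stand and, holding it upright, use it to swing the arm by its steel V saddle back against the spring, then drop the pin fully into the hole of the steel lock block so that it holds the arm back by itself. Then lay the loose long white block (60 mm, the longer of the two loose ones) flat and fully down in the nest, and leave all other things, the second pin too, as they stand.

Things in the scene. Friction and masses are not known exactly. Their poses are not given: they have to be found in the camera images.
- clamp_base: fixed blue base plate of the side clamp, 10 mm thick, about 125 x 160 mm. Origin on the table top under the arm's pivot. x: the line along which the arm lies at rest; y: the side to which the arm swings; z up. Nothing on the clamp is higher than 70 mm. The arm is 22 mm wide and 18 mm thick, 40 to 58 mm above the table; it swings level over nest and lock block.
- clamp_arm (a joint): angle (rad) of the orange sprung arm about its upright pivot: 0 at rest against its stop, growing counter-clockwise seen from above to 1.45. At angle a the saddle lies in direction a from the base's x axis. A spring drives it back to 0 with 0.25 x (angle + 0.6) N m: 1.5 N at the saddle at rest, 4.5 N at 1.2 rad. A pin in the lock hole holds it at about 1.2 rad.
- pivot (a point): point on the pivot axis, 40 mm above the table (underside of the arm)
- saddle (a point): on the arm, 100 mm from the pivot: axis of a pin lying fully home in the steel V saddle at the arm's end, 49 mm above the table. The V opens towards the side to which the spring drives the arm: from there a pin comes in (it can be lowered freely 12 to 18 mm before this point) and pushes the arm on a circle of 100 mm about the pivot.
- lock_hole (a point): centre of the mouth of the upright round lock hole, 20.6 mm wide, 34 mm deep, in the top of the 46 x 46 mm steel lock block, 36 mm above the table. It lies 100 mm from the pivot, 1.2 rad from the base's x axis: a pin in it lies in the arm's saddle. The arm passes 4 mm over the block: a pin that pushes the arm has its foot 38 to 52 mm above the table.
- nest (a point): centre of the floor of the aluminium nest, 22 mm above the table: a pocket 66 mm long (base x) and 23 mm wide (base y) with a rim 8 mm high and 4 mm thick all round. With the arm at rest it is covered.
- pin_stand: fixed grey block 104 (x) x 46 (y) x 36 mm high with two upright holes, 21 mm wide, 28 mm deep, at x = -30 and +30 mm; origin at the centre of its underside, z up
- lock_pin_1: turned steel pin, 17 mm thick, 122 mm long, 0.21 kg, upright in the stand with its foot 8 mm above the table; origin at the centre of its foot (lower end), z along the pin. Either pin may be used.
- lock_pin_2: the second pin, same as the first
- long_block: loose white plastic block, 60 (x) x 17 (y) x 26 (z) mm, 30 g, two screw holes in its top; lies on the table. Origin at the centre of its underside. Other white blocks, with black screws, are bolted to the table.
- short_block: loose white plastic block 45 x 17 x 26 mm; bystander, to be left alone; origin at the centre of its underside
- star_knob: black star knob 47 x 46 x 34 mm; bystander, to be left alone; origin at the centre of its underside
- ring_gauge: knurled steel ring 38 mm wide, 14 mm high; bystander, to be left alone; origin at the centre of its underside
- gauge_block: ground steel block 30 x 32 x 24 mm; bystander, to be left alone; origin at the centre of its underside
- hex_nut: steel nut 19 x 22 x 10 mm; bystander, to be left alone; origin at the centre of its underside

How it is judged:
On the way, in this order (a step that is already met when the one before it is completed fails the run):
1. an upright pin held in the fingers pushes the arm back past half way (value of joint clamp_arm above 0.6 rad and ((contact force between the fingers and lock_pin_1 above 2 N and contact force between lock_pin_1 and clamp_base above 0.3 N and angle between lock_pin_1's own z axis and vertical below 0.6 rad) or (contact force between the fingers and lock_pin_2 above 2 N and contact force between lock_pin_2 and clamp_base above 0.3 N and angle between lock_pin_2's own z axis and vertical below 0.6 rad))), for 0.1 s.
2. a pin, let go, stands fully in the lock hole and holds the arm back (value of joint clamp_arm above 1.1 rad and ((horizontal distance between lock_pin_1 and lock_hole below 0.006 m and z of lock_pin_1 in the frame of lock_hole below -0.026 m and angle between each of lock_pin_1, lock_pin_2's own z axis and vertical below 0.17 rad and distance of lock_pin_2 from where it was at the start of the episode below 0.02 m) or (horizontal distance between lock_pin_2 and lock_hole below 0.006 m and z of lock_pin_2 in the frame of lock_hole below -0.026 m and angle between each of lock_pin_2, lock_pin_1's own z axis and vertical below 0.17 rad and distance of lock_pin_1 from where it was at the start of the episode below 0.02 m)) and contact force between the fingers and lock_pin_1 below 0.2 N and contact force between the fingers and lock_pin_2 below 0.2 N), for 0.3 s.
3. the long white block lies in the nest (horizontal distance between long_block and nest below 0.006 m and z of long_block in the frame of nest below 0.004 m and angle between long_block's own z axis and vertical below 0.08 rad and angle between the x axis of long_block and the x axis of clamp_base, either way round below 0.2 rad and linear speed of long_block below 0.01 m/s), for 0.2 s.
At the end, for the whole second after the job is handed in: One pin stands in the lock hole (26 mm deep or more, within 6 mm, 10 degrees) and holds the arm above 1.1 rad; the other is within 20 mm of its start, upright; the long block lies flat in the nest within 6 mm, along it within 0.2 rad; all released and at rest (all of step 2 and all of step 3 and velocity of joint clamp_arm between -0.05 and 0.05 rad/s and contact force between the fingers and long_block below 0.2 N); the robot touches nothing.
It fails at once if a bystander (short block, star knob, ring, gauge block, nut) was shifted by more than 25 mm (distance of any of short_block, star_knob, ring_gauge, gauge_block, hex_nut from where it was at the start of the episode above 0.025 m).
It also fails if it takes over 64 s, if anything falls off the work surface, if the arm or the gripper's body presses on something with over 40 N, if the wrist force passes 120 N, or if a joint passes its speed limit or range.

## Working session

There is one attempt and no reset: what is moved stays moved. The work goes in short steps, Python scripts to look and compute and a tool call to move; the robot and the scene stay as the last step left them, time stands still between calls to the robot, and variables do not carry over. Pictures are saved under pics/ and viewed, at most 10 in all, crops included, and the job is handed in when it is done.

Besides the shell and the picture viewer there is one more tool, called after "Request:" by a JSON object that holds its "op" and its "data", one argument or row to a line. servo_tool: Moves the arm, as the interface text tells. Its arguments: {"type":"object","properties":{"rows":{"type":"array","items":{"type":"array"}}},"required":["rows"]}

```bash
mkdir -p pics; ls; python3 - <<'E'
from station import env
import cv2,numpy as np
s=env.state();print(s['time'],s['ee_pos'],s['eef_rot'],s['finger_gap'])
for n in['top','side']:
    im,d=env.grab_frame(n);cv2.imwrite(f'pics/{n}0.png',im);np.savez(f'{n}0.npz',im=im,d=d)
    p=env.camera_params(n);print(n,p)
E
```

```text
pics
0.0 [ 0.12582625 -0.56057705  0.22269304] [[ 9.75708557e-01  2.19072280e-01 -3.83724824e-04]
 [ 2.19072616e-01 -9.75707121e-01  1.67405223e-03]
 [-7.66460372e-06 -1.71745069e-03 -9.99998525e-01]] 0.08534637957164198
top {'mtx': array([[528.60280064,   0.        , 319.77907628],
       [  0.        , 528.60280064, 243.39629561],
       [  0.        ,   0.        ,   1.        ]]), 'k1': -0.1564343853307313, 'camera_from_world': array([[-0.01510557, -0.99988485,  0.00145137,  0.00675574],
       [-0.97515783,  0.01441116, -0.22104189,  0.54755465],
       [ 0.22099552, -0.00475428, -0.97526323,  0.78599141],
       [ 0.        ,  0.        ,  0.        ,  1.        ]])}
side {'mtx': array([[523.26180985,   0.        , 323.73817975],
       [  0.        , 523.26180985, 244.98036685],
       [  0.        ,   0.        ,   1.        ]]), 'k1': -0.07549640341204036, 'camera_from_world': array([[-0.95522241, -0.29515216,  0.02086479,  0.51745261],
       [-0.20318975,  0.60306783, -0.77137741,  0.15984178],
       [ 0.21509083, -0.74107651, -0.63603581,  0.78884349],
       [ 0.        ,  0.        ,  0.        ,  1.        ]])}
```

View pics/top0.png

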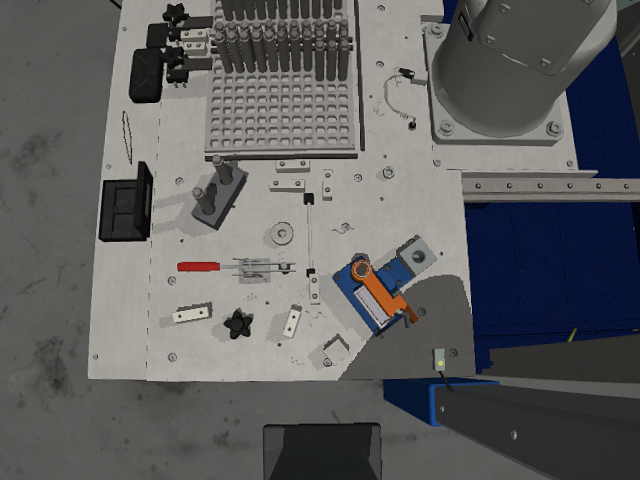

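View pics/side0.png

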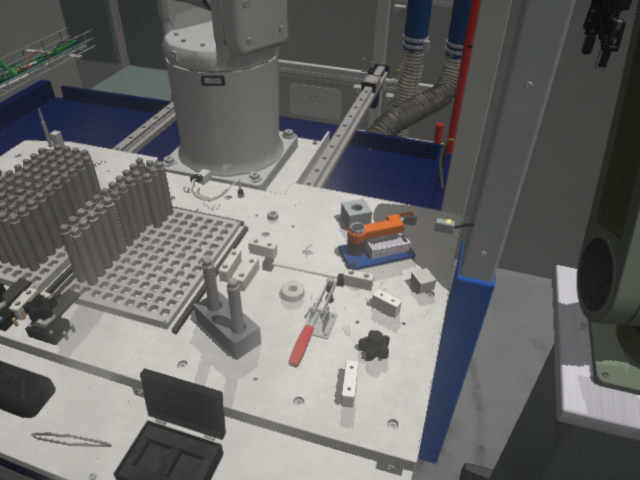

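Top view: clamp around (375,290), pins at (198,190) and (220,165), loose white blocks near (192,314) and (292,321), knob at (238,323), ring at (281,233), a tall post at lower right. Next I measure them with depth.

```bash
cat > h.py <<'E'
import numpy as np,cv2
from station import env
def und(px,p):
    px=np.asarray(px,float).reshape(-1,2);K=p['mtx'];q=(px-[K[0,2],K[1,2]])/[K[0,0],K[1,1]];u=q.copy()
    for _ in range(20): u=q/(1+p['k1']*(u**2).sum(1,keepdims=True))
    return u
def ray(px,p):
    T=np.linalg.inv(p['camera_from_world']);u=und(px,p)
    return T[:3,3],np.c_[u,np.ones(len(u))]@T[:3,:3].T
def plane(px,p,z):
    o,d=ray(px,p);return o+d*((z-o[2])/d[:,2])[:,None]
def cloud(d,p):
    h,w=d.shape;px=np.stack(np.meshgrid(np.arange(w),np.arange(h)),-1).reshape(-1,2)
    o,r=ray(px,p);P=o+r*d.reshape(-1,1);P[d.reshape(-1)==0]=np.nan
    return P.reshape(h,w,3)
E
python3 - <<'E'
from h import *
np.set_printoptions(precision=4,suppress=True)
D={n:np.load(n+'0.npz') for n in('top','side')}
C={n:cloud(D[n]['d'],env.camera_params(n)) for n in D}
c=C['top']
for n,px in dict(blkA=(192,314),blkB=(292,321),ring=(272,233),knob=(238,323),gauge=(335,347),post1=(440,385),post2=(500,415),post3=(620,400),lock=(405,262),pivot=(362,270),sad=(405,308),pinA=(198,190),pinB=(220,162),white3=(293,165),thing=(440,358)).items(): print(n,c[px[1],px[0]])
cs=C['side']
for n,px in dict(postl=(450,330),posttop=(540,150),post3=(570,30),lampbox=(447,224),upper=(470,100)).items(): print('S',n,cs[px[1],px[0]])
# tall stuff map from both
P=np.r_[c.reshape(-1,3),cs.reshape(-1,3)];P=P[(P[:,2]>.12)&(P[:,0]>-.1)&(P[:,0]<1)&(abs(P[:,1])<.7)]
g={}
for x,y,z in P:
    k=(round(x/.05),round(y/.05));g[k]=max(g.get(k,0),z)
for i in range(20,-3,-1): print('%5.2f'%(i*.05),' '.join('%3d'%(100*g.get((i,j),0)) for j in range(14,-15,-1)))
E
```

```text
blkA [0.4397 0.2093 0.0284]
blkB [0.4271 0.0454 0.0258]
ring [0.5778 0.0795 0.0135]
knob [0.4241 0.1322 0.0343]
gauge [ 0.3842 -0.0235  0.0257]
post1 [ 0.3125 -0.2243 -0.1213]
post2 [ 0.2918 -0.2117  0.2526]
post3 [ 0.3109 -0.2989  0.3743]
lock [ 0.5208 -0.1422  0.031 ]
pivot [ 0.5023 -0.0673  0.067 ]
sad [ 0.4419 -0.1341  0.0583]
pinA [0.6173 0.1822 0.1318]
pinB [0.6661 0.1521 0.121 ]
white3 [0.6952 0.0427 0.0277]
thing [ 0.3626 -0.1938  0.0237]
S postl [ 0.298  -0.2003 -0.2776]
S posttop [ 0.0816 -1.169  -0.2849]
S post3 [ 0.0986 -1.1689  0.1401]
S lampbox [ 0.3544 -0.1844  0.0213]
S upper [ 0.3588 -0.3063  0.2198]
 1.00   0   0   0   0   0   0   0   0   0   0  12  13  13  13  13  12   0   0   0   0  33  33   0   0   0   0   0   0   0
 0.95   0   0   0   0   0   0   0   0   0   0   0   0   0   0   0   0   0   0   0  27  34  33  31   0   0   0   0   0   0
 0.90   0   0   0   0   0   0   0   0   0   0   0  13  13  13  13  13   0   0  27  35  35  27  27   0   0   0   0   0   0
 0.85   0   0   0   0   0   0   0   0   0   0   0   0   0   0  13  13   0   0  27  36  34   0  27  27   0   0
[... 1630 characters left out ...]
 0   0   0   0   0   0  21  29  35  40  45  46   0   0   0   0   0   0  37  37  34  32   0
 0.10   0   0   0   0   0   0   0   0   0   0   0   0  20  23   0   0   0   0   0   0   0   0   0   0  37  37  28   0   0
 0.05   0   0   0   0   0   0   0   0   0   0   0   0   0   0   0   0   0   0   0   0   0   0   0   0   0   0   0   0   0
 0.00   0   0   0   0   0   0   0   0   0   0   0   0   0   0   0   0   0   0   0   0   0   0   0   0   0   0   0   0   0
-0.05   0   0   0   0   0   0   0   0   0   0   0   0   0   0   0   0   0   0   0   0   0   0   0   0   0   0   0   0   0
-0.10   0   0   0   0   0   0   0   0   0   0   0   0   0   0   0   0   0   0   0   0   0   0   0   0   0   0   0   0   0
```

```bash
python3 - <<'E'
from h import *
np.set_printoptions(precision=3,suppress=True)
for n in('top','side'):
    D=np.load(n+'0.npz');c=cloud(D['d'],env.camera_params(n))
    m=(c[...,0]>.2)&(c[...,0]<.48)&(c[...,1]>-.45)&(c[...,1]<-.13)&(c[...,2]>.08)
    P=c[m]
    print(n,m.sum())
    for z in np.arange(.08,.8,.06):
        Q=P[(P[:,2]>=z)&(P[:,2]<z+.06)]
        if len(Q): print(' %.2f'%z,len(Q),np.percentile(Q[:,:2],[1,99],axis=0).ravel())
    if n=='side':
        ys,xs=np.where(m);print(xs.min(),xs.max(),ys.min(),ys.max())
        for r in range(0,260,40): 
            q=np.where(m[r])[0]; 
            if len(q): print(r,q.min(),q.max(),c[r,q.min()],c[r,q.max()])
    m2=(c[...,0]<.3)&(c[...,0]>-.1)&(c[...,1]<-.15)&(c[...,1]>-.8)&(c[...,2]>.05);Q=c[m2];print('low',len(Q))
im,d=env.grab_frame('wrist');cv2.imwrite('pics/w0.png',im);np.savez('w0.npz',im=im,d=d)
p=env.camera_params('wrist');c=cloud(d,p);m=c[...,2]>.05
print('wrist cam',p['mtx'],p['k1'],np.linalg.inv(p['camera_from_world']));print(np.nanpercentile(c.reshape(-1,3),[1,50,99],axis=0))
print(env.state())
E
```

```text
top 18555
 0.08 1243 [ 0.246 -0.387  0.388 -0.21 ]
 0.14 1564 [ 0.245 -0.315  0.375 -0.21 ]
 0.20 1952 [ 0.245 -0.316  0.375 -0.211]
 0.26 2558 [ 0.245 -0.316  0.374 -0.208]
 0.32 3373 [ 0.245 -0.316  0.375 -0.211]
 0.38 3108 [ 0.247 -0.312  0.374 -0.211]
 0.44 2707 [ 0.257 -0.262  0.311 -0.211]
 0.50 2050 [ 0.267 -0.23   0.311 -0.21 ]
low 8807
side 14439
 0.08 1965 [ 0.24  -0.379  0.38  -0.207]
 0.14 2142 [ 0.241 -0.313  0.372 -0.207]
 0.20 2424 [ 0.241 -0.313  0.372 -0.207]
 0.26 2715 [ 0.241 -0.313  0.372 -0.206]
 0.32 3051 [ 0.241 -0.313  0.373 -0.207]
 0.38 2142 [ 0.24  -0.312  0.371 -0.207]
445 575 0 202
0 480 575 [ 0.374 -0.307  0.395] [ 0.24  -0.214  0.433]
40 473 564 [ 0.374 -0.304  0.329] [ 0.239 -0.217  0.374]
80 467 552 [ 0.371 -0.306  0.256] [ 0.24  -0.215  0.311]
120 458 540 [ 0.374 -0.308  0.176] [ 0.241 -0.215  0.242]
160 450 528 [ 0.374 -0.307  0.089] [ 0.242 -0.211  0.169]
200 502 517 [ 0.266 -0.207  0.082] [ 0.24  -0.215  0.083]
low 10428
wrist cam [[357.524   0.    323.323]
 [  0.    357.524 244.478]
 [  0.      0.      1.   ]] 0.02124141717127765 [[ 0.22  -0.937 -0.273  0.195]
 [-0.976 -0.211 -0.06  -0.546]
 [-0.001  0.279 -0.96   0.373]
 [ 0.     0.     0.     1.   ]]
[[-0.771 -1.173 -0.865]
 [ 0.125 -0.563 -0.506]
 [ 0.47   0.405  0.325]]
{'time': 0.15, 'joint_pos': array([-1.37 ,  0.32 ,  1.565,  0.   ,  1.257, -0.02 ]), 'joint_velocities': array([-0.   , -0.003, -0.005, -0.001, -0.001, -0.001]), 'joint_efforts': array([  0.001, -41.584, -23.435,   0.   ,   0.006,  -0.   ]), 'ee_pos': array([ 0.126, -0.561,  0.223]), 'eef_rot': array([[ 0.976,  0.219, -0.   ],
       [ 0.219, -0.976,  0.001],
       [ 0.   , -0.001, -1.   ]]), 'wrist_force': array([-0.089,  0.15 ,  0.806]), 'wrist_torque': array([-0.023,  0.025,  0.017]), 'grip_force': 0.0, 'finger_gap': 0.08567561942367578}
```

View pics/w0.png

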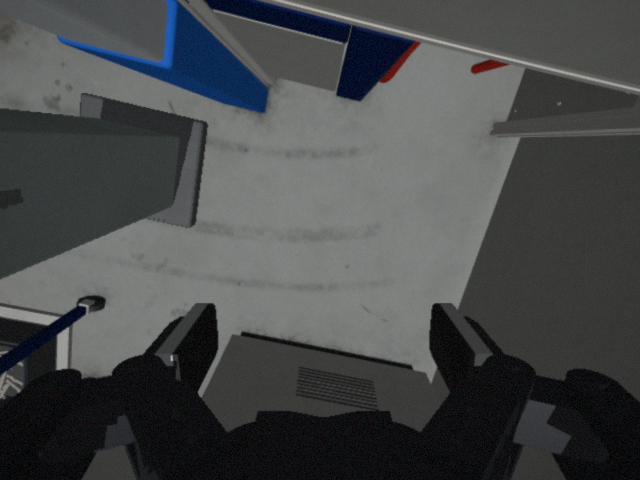

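The wrist view shows floor, machine parts and a grey-green column at left (0–200, 100–280). I'll rise to see how tall the post is.

Request:
{"op": "servo_tool", "data": {
  "rows": [
    [[0,0,0],[0,0,-40],85],
    [[0,0,0],[0,0,-40],85],
    [[0,0,0],[0,0,-40],85],
    [[0,0,0],[0,0,-40],85],
    [[0,0,0],[0,0,-40],85],
    [[0,0,0],[0,0,-40],85],
    [[0,0,0],[0,0,-40],85],
    [[0,0,0],[0,0,0],85],
    [[0,0,0],[0,0,0],85]
  ]
}}

```text
time: 1.05
ee_pos: [0.126, -0.5612, 0.5037]
eef_rot: [[0.976, 0.219, 0.0], [0.219, -0.976, -0.001], [-0.0, 0.001, -1.0]]
wrist_force: [0.9, -0.2, 0.0]
finger_gap: 0.0849
grip_force: 0.0
```

```bash
python3 - <<'E'
from h import *
np.set_printoptions(precision=3,suppress=True)
s=env.state();print(s['joint_pos'],s['ee_pos'])
im,d=env.grab_frame('wrist');cv2.imwrite('pics/w1.png',im);np.savez('w1.npz',im=im,d=d)
c=cloud(d,env.camera_params('wrist'))
for px in [(20,200),(100,180),(170,200),(60,60),(150,30),(10,300),(10,100),(200,60)]: print(px,c[px[1],px[0]])
w0=np.load('w0.npz')
E
```

```text
[-1.37   0.302  0.906 -0.     1.932 -0.02 ] [ 0.126 -0.561  0.504]
(20, 200) [-0.016 -0.062  0.036]
(100, 180) [ 0.035 -0.159 -0.02 ]
(170, 200) [-0.085 -0.118 -0.461]
(60, 60) [ 0.255  0.485 -0.853]
(150, 30) [ 0.268 -0.329  0.194]
(10, 300) [-0.642  0.49  -0.615]
(10, 100) [ 0.14  -0.019 -0.001]
(200, 60) [ 0.27  -0.33   0.027]
```

View pics/w1.png

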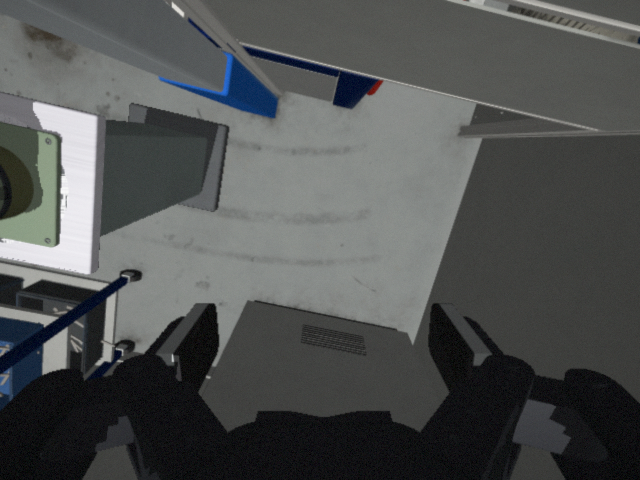

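Request:
{"op": "servo_tool", "data": {
  "rows": [
    [[0,0,-1],[0,0,0],85],
    [[0,0,-1],[0,0,0],85],
    [[0,0,-1],[0,0,0],85],
    [[0,0,-1],[0,0,0],85],
    [[0,0,-1],[0,0,0],85],
    [[0,0,-1],[0,0,0],85],
    [[0,0,-1],[0,0,0],85],
    [[0,1,0],[0,0,0],85],
    [[0,1,0],[0,0,0],85],
    [[0,1,0],[0,0,0],85],
    [[0,1,0],[0,0,0],85],
    [[0,1,0],[0,0,0],85],
    [[0,1,0],[0,0,0],85],
    [[0,1,0],[0,0,0],85],
    [[0,1,0],[0,0,0],85],
    [[0,1,0],[0,0,0],85],
    [[0,0,0],[0,0,0],85]
  ]
}}

```text
time: 2.8
ee_pos: [0.1251, -0.5632, 0.4983]
eef_rot: [[0.341, 0.814, 0.47], [0.468, -0.581, 0.666], [0.815, -0.007, -0.579]]
wrist_force: [0.9, -0.9, -0.2]
finger_gap: 0.0849
grip_force: 0.0
```

```bash
python3 - <<'E'
from h import *
np.set_printoptions(precision=3,suppress=True)
s=env.state();print(s['joint_pos'],s['ee_pos'],s['time'])
im,d=env.grab_frame('wrist');cv2.imwrite('pics/w2.png',im);np.savez('w2.npz',im=im,d=d)
c=cloud(d,env.camera_params('wrist'))
for px in [(320,20),(320,100),(320,200),(200,100),(450,100),(100,200),(550,200)]: print(px,c[px[1],px[0]])
m=(abs(c[...,0]-.31)<.1)&(abs(c[...,1]+.26)<.08);print(m.sum(),np.nanmax(c[m][:,2]) if m.any() else 0)
E
```

```text
[-1.622  0.68   0.621  0.861  2.529 -0.451] [ 0.125 -0.563  0.498] 2.8
(320, 20) [ 0.288 -0.33   0.512]
(320, 100) [ 0.287 -0.329  0.434]
(320, 200) [ 0.283 -0.332  0.287]
(200, 100) [ 0.778  1.96  -0.804]
(450, 100) [ 0.329 -0.461  0.482]
(100, 200) [ 0.022 -0.052  0.211]
(550, 200) [ 0.328 -0.57   0.452]
33262 0.5357808428368245
```

View pics/w2.png

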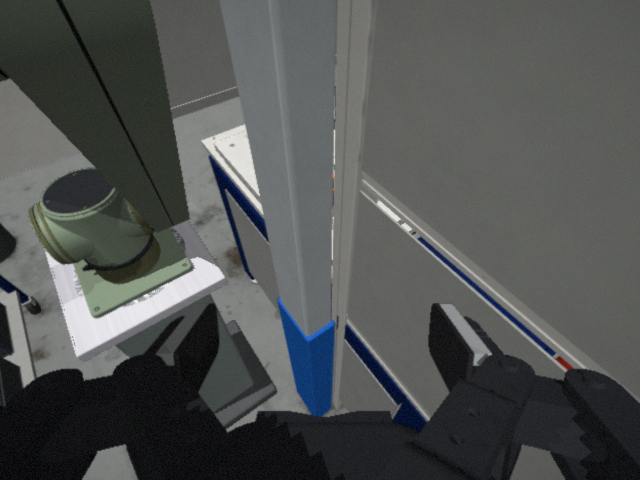

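The post is tall with a wall beside it at x≈0.33 (image 340–640); only the inside, next to the base, is free. I'll undo the tilt and fit the kinematics so I can retract past the post.

Request:
{"op": "servo_tool", "data": {
  "rows": [
    [[0,-1,0],[0,0,0],85],
    [[0,-1,0],[0,0,0],85],
    [[0,-1,0],[0,0,0],85],
    [[0,-1,0],[0,0,0],85],
    [[0,-1,0],[0,0,0],85],
    [[0,-1,0],[0,0,0],85],
    [[0,-1,0],[0,0,0],85],
    [[0,-1,0],[0,0,0],85],
    [[0,-1,0],[0,0,0],85],
    [[0,0,1],[0,0,0],85],
    [[0,0,1],[0,0,0],85],
    [[0,0,1],[0,0,0],85],
    [[0,0,1],[0,0,0],85],
    [[0,0,1],[0,-20,0],85],
    [[0,0,1],[0,-20,0],85],
    [[0,0,1],[0,-20,0],85],
    [[0,0,0],[0,-20,0],85],
    [[0,0,0],[0,0,0],85]
  ]
}}

```text
time: 4.65
ee_pos: [0.096, -0.4843, 0.5064]
eef_rot: [[0.975, 0.221, -0.001], [0.221, -0.975, -0.005], [-0.002, 0.005, -1.0]]
wrist_force: [-0.1, -0.3, -0.1]
finger_gap: 0.0853
grip_force: 0.0
```

```bash
python3 - <<'E'
from h import *
from scipy.spatial.transform import Rotation as R
from scipy.optimize import least_squares
np.set_printoptions(precision=3,suppress=True)
s=env.state();print(s['joint_pos'],s['ee_pos'],s['time']);print(s['eef_rot'])
S=[([-1.37,.32,1.565,0,1.257,-.02],[.126,-.561,.223]),([-1.37,.302,.906,0,1.932,-.02],[.126,-.561,.504]),([-1.622,.68,.621,.861,2.529,-.451],[.125,-.563,.498]),(list(s['joint_pos']),list(s['ee_pos']))]
def fk(q,L):
    h,o,L1,a,L2,w,Lt=L
    R1=R.from_euler('z',q[0]);R2=R1*R.from_euler('y',q[1]);R3=R2*R.from_euler('y',q[2]);R4=R3*R.from_euler('z',q[3]);R5=R4*R.from_euler('y',q[4])
    return R1.apply([o,0,h])+R2.apply([0,0,L1])+R3.apply([a,0,L2])+R5.apply([w,0,Lt]),(R5*R.from_euler('z',q[5])).as_matrix()
f=lambda L:np.concatenate([fk(q,L)[0]-p for q,p in S])
r=least_squares(lambda L:np.r_[f(L),1e-3*(L-[.3,0,.4,0,.42,0,.25])],[.3,0,.4,0,.42,0,.25])
print(r.x,f(r.x))
print(fk(S[2][0],r.x)[1])
c=cloud(np.load('w2.npz')['d'],env.camera_params('wrist'))
E
```

```text
[-1.397  0.149  1.102 -0.002  1.885 -0.049] [ 0.096 -0.484  0.506] 4.65
[[ 0.975  0.221 -0.001]
 [ 0.221 -0.975 -0.005]
 [-0.002  0.005 -1.   ]]
[ 0.134 -0.014  0.615  0.028  0.417 -0.008  0.339] [-0.011 -0.003 -0.    -0.011 -0.005 -0.    -0.001  0.001 -0.001 -0.012
 -0.001  0.001]
[[-0.814  0.34   0.471]
 [ 0.581  0.469  0.665]
 [ 0.006  0.815 -0.579]]
```

```bash
python3 - <<'E'
from h import *
np.set_printoptions(precision=3,suppress=True)
s=env.state();T=np.eye(4);T[:3,:3]=s['eef_rot'];T[:3,3]=s['ee_pos']
p=env.camera_params('wrist');X=p['camera_from_world']@T
np.save('X.npy',X)
T2=np.eye(4);T2[:3,:3]=[[.341,.814,.47],[.468,-.581,.666],[.815,-.007,-.579]];T2[:3,3]=[.1251,-.5632,.4983]
p['camera_from_world']=X@np.linalg.inv(T2)
c=cloud(np.load('w2.npz')['d'],p)
for px in [(20,20),(60,40),(100,20),(100,100),(140,60),(150,150),(180,200),(200,40),(100,200),(70,230),(140,200),(260,50),(330,50),(80,280),(290,170)]: print(px,c[px[1],px[0]])
T2[:3,:3]=[[.976,.219,0],[.219,-.976,0],[0,0,-1]];T2[:3,3]=[.126,-.5612,.5037]
p['camera_from_world']=X@np.linalg.inv(T2);c=cloud(np.load('w1.npz')['d'],p)
print('w1',c[60,30],c[200,20],c[150,80],c[20,150])
E
```

```text
(20, 20) [ 0.074 -0.429  0.585]
(60, 40) [ 0.083 -0.424  0.574]
(100, 20) [ 0.102 -0.427  0.579]
(100, 100) [ 0.087 -0.391  0.53 ]
(140, 60) [ 0.114 -0.411  0.553]
(150, 150) [ 0.106 -0.328  0.448]
(180, 200) [ 0.128 -0.183  0.258]
(200, 40) [ 0.902  1.97  -0.403]
(100, 200) [ 0.024 -0.05   0.212]
(70, 230) [nan nan nan]
(140, 200) [ 0.079 -0.235  0.328]
(260, 50) [ 0.241 -0.296  0.486]
(330, 50) [ 0.3   -0.331  0.484]
(80, 280) [-0.098 -0.003  0.013]
(290, 170) [ 0.243 -0.327  0.358]
w1 [ 0.23   0.598 -0.863] [-0.016 -0.063  0.037] [ 0.085 -0.135  0.   ] [ 0.277 -0.331  0.198]
```

Request:
{"op": "servo_tool", "data": {
  "rows": [
    [[0,0,0],[0,-40,0],20],
    [[0,0,0],[0,-40,0],20],
    [[0,0,0],[0,-40,0],20],
    [[0,0,0],[0,-40,0],20],
    [[0,0,0],[0,-40,0],20],
    [[0,0,0],[0,-40,0],20],
    [[0,0,0],[0,-20,0],20],
    [[0,0,0],[0,0,0],20],
    [[0,0,0],[0,0,0],20]
  ]
}}

```text
time: 5.55
ee_pos: [0.0397, -0.2339, 0.504]
eef_rot: [[0.976, 0.22, -0.0], [0.22, -0.976, -0.003], [-0.001, 0.003, -1.0]]
wrist_force: [-0.3, -0.1, 0.1]
finger_gap: 0.0196
grip_force: 0.0
```

```bash
python3 - <<'E'
from h import *
from scipy.spatial.transform import Rotation as R
from scipy.optimize import least_squares
np.set_printoptions(precision=3,suppress=True)
s=env.state();print(s['joint_pos'],s['ee_pos'],s['time'])
S=[([-1.37,.32,1.565,0,1.257,-.02],[.126,-.561,.223]),([-1.37,.302,.906,0,1.932,-.02],[.126,-.561,.504]),([-1.622,.68,.621,.861,2.529,-.451],[.125,-.563,.498]),([-1.397,.149,1.102,-.002,1.885,-.049],[ 0.096,-0.484,0.506]),(list(s['joint_pos']),list(s['ee_pos']))]
def fk(q,L):
    h,o,L1,a,L2,w,Lt,y=L
    R1=R.from_euler('z',q[0]);R2=R1*R.from_euler('y',q[1]);R3=R2*R.from_euler('y',q[2]);R4=R3*R.from_euler('z',q[3]);R5=R4*R.from_euler('y',q[4])
    return R1.apply([o,y,h])+R2.apply([0,0,L1])+R3.apply([a,0,L2])+R5.apply([w,0,Lt])
f=lambda L:np.concatenate([fk(q,L)-p for q,p in S])
x0=[.2,0,.4,0,.42,0,.25,.01]
r=least_squares(lambda L:np.r_[f(L),1e-3*(L-x0)],x0)
print(r.x,abs(f(r.x)).max())
E
```

```text
[-1.45  -0.28   1.497 -0.001  1.922 -0.101] [ 0.04  -0.234  0.504] 5.55
[ 0.14  -0.001  0.591  0.024  0.417 -0.     0.325  0.012] 0.0005184070851573797
```

Request:
{"op": "servo_tool", "data": {
  "rows": [
    [[0,0,0],[0,-40,0],20],
    [[0,0,-0.5],[10,0,0],20],
    [[0,0,-1],[20.6,0,0],20],
    [[0,0,-1],[20.6,0,0],20],
    [[0,0,-1],[20.6,0,0],20],
    [[0,0,-1],[20.6,0,0],20],
    [[0,0,-1],[20.6,0,0],20],
    [[0,0,-1],[20.6,0,0],20],
    [[0,0,-1],[20.6,0,0],20],
    [[0,0,-1],[20.6,0,0],20],
    [[0,0,-1],[20.6,0,0],20],
    [[0,0,-1],[20.6,0,0],20],
    [[0,0,-1],[20.6,0,0],20],
    [[0,0,-1],[20.6,0,0],20],
    [[0,0,-1],[20.6,0,0],20],
    [[0,0,-1],[20.6,0,0],20],
    [[0,0,-1],[20.6,0,0],20],
    [[0,0,0],[0,0,0],20],
    [[0,0,0],[0,0,0],20]
  ]
}}

```text
time: 7.45
ee_pos: [0.1907, 0.043, 0.5033]
eef_rot: [[-0.271, 0.963, -0.001], [0.963, 0.271, -0.001], [-0.001, -0.001, -1.0]]
wrist_force: [-0.1, 0.4, 0.8]
finger_gap: 0.02
grip_force: 0.0
```

Request:
{"op": "servo_tool", "data": {
  "rows": [
    [[0,0,0],[-7,39,8],85],
    [[0,0,0],[-7,39,8],85],
    [[0,0,0],[-7,39,8],85],
    [[0,0,0],[-7,39,8],85],
    [[0,0,0],[-7,39,8],85],
    [[0,0,0],[-7,39,8],85],
    [[0,0,0],[-7,39,8],85],
    [[0,0,0],[0,0,8],85],
    [[0,0,0],[0,0,0],85],
    [[0,0,0],[0,0,0],85],
    [[0,0,0],[0,0,0],85]
  ]
}}

```text
time: 8.55
ee_pos: [0.465, 0.0686, 0.4407]
eef_rot: [[-0.269, 0.963, 0.002], [0.963, 0.269, 0.0], [-0.001, 0.002, -1.0]]
wrist_force: [-0.6, 0.3, 0.2]
finger_gap: 0.0849
grip_force: 0.0
```

```bash
python3 - <<'E'
from h import *
np.set_printoptions(precision=4,suppress=True)
s=env.state();print(s['joint_pos'],s['ee_pos'],s['time'])
p=env.camera_params('wrist')
im,d=env.grab_frame('wrist');cv2.imwrite('pics/w3.png',im);np.savez('w3.npz',im=im,d=d,cfw=p['camera_from_world'])
E
```

```text
[ 0.1222  0.0898  1.3317 -0.0002  1.7179 -0.1498] [0.465  0.0686 0.4407] 8.55
```

View pics/w3.png

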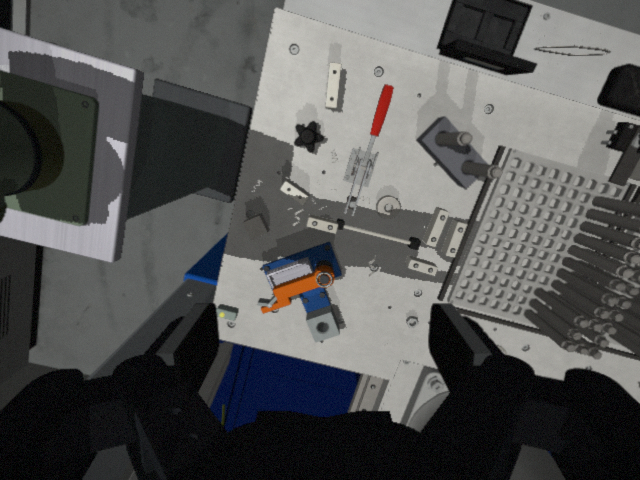

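Wrist view: stand pins at (455,138),(490,170); long block (333,85), short block (295,187), clamp pivot (324,278), lock block hole (322,326), saddle end (268,303). Measuring from depth and masks.

```bash
cat > meas.py <<'E'
from h import *
np.set_printoptions(precision=4,suppress=True)
def analyse(n,im,d,p,hole=None):
    c=cloud(d,p);hsv=cv2.cvtColor(im,cv2.COLOR_BGR2HSV);x,y,z=c[...,0],c[...,1],c[...,2]
    print('==',n)
    box=lambda cx,cy,r:(abs(x-cx)<r)&(abs(y-cy)<r)
    print(' table z',np.nanmedian(z[box(.47,.0,.03)]))
    for k,(cx,cy) in dict(A=(.617,.182),B=(.666,.152)).items():
        m=box(cx,cy,.025)&(z>.118)&(z<.14); 
        if m.sum()>5:
            u,v=np.where(m)[::-1]; w=plane(np.c_[u,v],p,.130); (a,b),r=cv2.minEnclosingCircle((w[:,:2]*1000).astype(np.float32)); print(' pin',k,m.sum(),np.median(c[m],0),w.mean(0)[:2],'circ',a,b,r)
    for k,(cx,cy) in dict(blkA=(.4397,.2093),blkB=(.427,.0454)).items():
        m=box(cx,cy,.045)&(hsv[...,1]<60)&(z>.018)&(z<.034)
        u,v=np.where(m)[::-1];w=plane(np.c_[u,v],p,.026)
        print(' ',k,cv2.minAreaRect((w[:,:2]*1000).astype(np.float32)),np.median(c[m][:,2]))
    m=box(.47,-.1,.12)&(hsv[...,0]>3)&(hsv[...,0]<22)&(hsv[...,1]>150)&(hsv[...,2]>90)
    u,v=np.where(m)[::-1]
    w=plane(np.c_[u,v],p,.058);print(' orange',m.sum(),np.nanmedian(c[m][:,2]),cv2.minAreaRect((w[:,:2]*1000).astype(np.float32)))
    m=box(.47,-.1,.12)&(hsv[...,0]>100)&(hsv[...,0]<125)&(hsv[...,1]>120)&(z>0)&(z<.02)
    u,v=np.where(m)[::-1];w=plane(np.c_[u,v],p,.010);print(' blue',m.sum(),cv2.minAreaRect((w[:,:2]*1000).astype(np.float32)))
    m=box(.525,-.145,.045)&(hsv[...,1]<60)&(z>.026)&(z<.046)
    u,v=np.where(m)[::-1];w=plane(np.c_[u,v],p,.036);print(' lock',m.sum(),cv2.minAreaRect((w[:,:2]*1000).astype(np.float32)))
    if hole:
        g=cv2.cvtColor(im,cv2.COLOR_BGR2GRAY);X,Y=hole;s=14
        q=cv2.resize(g[Y-s:Y+s,X-s:X+s],None,fx=8,fy=8,interpolation=cv2.INTER_CUBIC);_,t=cv2.threshold(q,0,255,cv2.THRESH_BINARY_INV|cv2.THRESH_OTSU)
        for cn in cv2.findContours(t,cv2.RETR_LIST,cv2.CHAIN_APPROX_NONE)[0]:
            if 1000<cv2.contourArea(cn)<15000:
                e=(cn[:,0]+.5)/8-.5+[X-s,Y-s];w=plane(e,p,.036)[:,:2]*1000;print(' hole',cv2.fitEllipse(w.astype(np.float32)))
E
python3 - <<'E'
from meas import *
for n,h in(('top0',(418,256)),('side0',(355,207)),('w3',(322,326))):
    D=np.load(n+'.npz');p=env.camera_params({'t':'top','s':'side','w':'wrist'}[n[0]])
    if 'cfw' in D: p['camera_from_world']=D['cfw']
    analyse(n,D['im'],D['d'],p,h)
w=np.load('w3.npz')['im'];t=np.load('top0.npz')['im']
cv2.imwrite('pics/c1.png',np.hstack([cv2.resize(w[225:355,235:365],(400,400),interpolation=cv2.INTER_CUBIC),cv2.resize(t[225:345,325:445],(400,400),interpolation=cv2.INTER_CUBIC)]))
E
```

```text
== top0
 table z 0.0011126904714864327
 pin A 90 [0.6156 0.1841 0.1281] [0.6145 0.1835] circ 614.3467407226562 183.4293212890625 8.8159818649292
 pin B 97 [0.6669 0.1565 0.128 ] [0.6658 0.1559] circ 666.03759765625 155.92791748046875 9.360641479492188
  blkA ((439.5274658203125, 212.6352996826172), (18.22576904296875, 60.042572021484375), 10.486957550048828) 0.026133059988654117
  blkB ((440.3371276855469, 33.410343170166016), (29.27737808227539, 88.6199722290039), 49.83639144897461) 0.02649913789066083
 orange 877 0.05813859357842488 ((468.53997802734375, -99.08133697509766), (128.32659912109375, 35.02228546142578), 40.8309211730957)
 blue 1497 ((483.37811279296875, -101.1671142578125), (123.5771255493164, 109.85813903808594), 35.65347671508789)
 lock 684 ((528.7969970703125, -163.15985107421875), (46.504947662353516, 49.19743347167969), 35.6116943359375)
 hole ((512.8505249023438, -143.15243530273438), (10.685201644897461, 18.548830032348633), 118.00749969482422)
 hole ((528.954833984375, -164.5740966796875), (20.64552116394043, 21.704490661621094), 71.09185028076172)
 hole ((549.7
[... 1685 characters left out ...]
kB ((440.42388916015625, 34.2421989440918), (29.668983459472656, 88.39744567871094), 50.548221588134766) 0.025365879979924788
 orange 805 0.05715063992371949 ((465.9983215332031, -98.19801330566406), (132.0795135498047, 34.60032653808594), 40.0296516418457)
 blue 1232 ((482.2326965332031, -98.99205017089844), (123.24932861328125, 109.9268798828125), 35.685096740722656)
 lock 633 ((528.6500244140625, -160.48410034179688), (47.251502990722656, 50.4766731262207), 35.71074295043945)
 hole ((528.3179931640625, -162.88861083984375), (21.145023345947266, 21.67951774597168), 155.4569854736328)
 hole ((524.3773193359375, -143.52540588378906), (22.82219696044922, 52.8987922668457), 100.13831329345703)
```

View pics/c1.png

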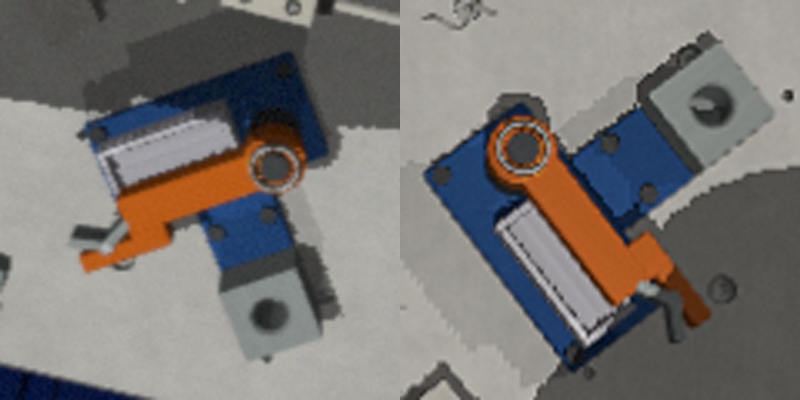

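Request:
{"op": "servo_tool", "data": {
  "rows": [
    [[0,0,0],[14.3,34.9,40],60],
    [[0,0,0],[14.3,34.9,40],60],
    [[0,0,0],[14.3,34.9,40],60],
    [[0,0,0],[14.3,34.9,40],60],
    [[0,0,0],[14.3,34.9,40],60],
    [[0,0,-0.98],[0,0,0],60],
    [[0,0,-0.98],[0,0,0],60],
    [[0,0,-0.98],[0,0,0],60],
    [[0,0,-0.98],[0,0,0],60],
    [[0,0,-0.98],[0,0,0],60],
    [[0,0,0],[0,0,0],60],
    [[0,0,0],[0,0,0],60]
  ]
}}

```text
time: 9.8
ee_pos: [0.6008, 0.1747, 0.2585]
eef_rot: [[-0.706, 0.708, 0.001], [0.708, 0.706, 0.0], [-0.001, 0.001, -1.0]]
wrist_force: [-0.0, 0.2, -0.5]
finger_gap: 0.06
grip_force: 0.0
```

```bash
python3 - <<'E'
from meas import *
s=env.state();print(s['joint_pos'],s['ee_pos'],s['eef_rot'],s['time'])
p=env.camera_params('wrist');im,d=env.grab_frame('wrist');cv2.imwrite('pics/w4.png',im)
c=cloud(d,p);z=c[...,2]
for k,(cx,cy) in dict(A=(.614,.184),B=(.666,.156)).items():
    m=(abs(c[...,0]-cx)<.02)&(abs(c[...,1]-cy)<.02)&(z>.122)&(z<.138)
    print(k,m.sum(),np.median(c[m],0) if m.any() else 0)
    if m.any():
        v,u=np.where(m);print(u.min(),u.max(),v.min(),v.max());w=plane(np.c_[u,v],p,.130);print(cv2.minEnclosingCircle((w[:,:2]*1000).astype(np.float32)))
E
```

```text
[ 0.2647  0.3823  1.3818 -0.0001  1.3762 -0.5196] [0.6008 0.1747 0.2585] [[-0.7063  0.7079  0.0013]
 [ 0.7079  0.7063  0.0002]
 [-0.0008  0.0011 -1.    ]] 9.8
A 221 [0.6162 0.1867 0.1287]
340 355 226 242
((615.931396484375, 186.90672302246094), 6.97475528717041)
B 206 [0.6682 0.1586 0.1285]
359 374 290 306
((667.5382690429688, 158.98825073242188), 7.630114555358887)
```

Request:
{"op": "servo_tool", "data": {
  "rows": [
    [[0,0,0],[-2.3,18,0],60],
    [[0,0,0],[0,0,30],60],
    [[0,0,0],[0,0,30],60],
    [[0,0,0],[0,0,30],60],
    [[0,0,0],[0,0,30],60],
    [[0,0,0],[0,0,30],60],
    [[0,0,0],[0,0,8],60],
    [[0,0,0],[0,0,0],60],
    [[0,0,0],[0,0,0],12],
    [[0,0,0],[0,0,0],12],
    [[0,0,0],[0,0,0],12],
    [[0,0,0],[0,0,0],12],
    [[0,0,0],[0,0,0],12],
    [[0,0,0],[0,0,0],12]
  ]
}}

```text
time: 11.25
ee_pos: [0.6164, 0.1861, 0.1014]
eef_rot: [[-0.708, 0.707, 0.003], [0.707, 0.708, 0.001], [-0.002, 0.003, -1.0]]
wrist_force: [-0.3, -0.2, 5.8]
finger_gap: 0.0149
grip_force: 58.7
```

Request:
{"op": "servo_tool", "data": {
  "rows": [
    [[0,0,0],[0,0,-15],12],
    [[0,0,0],[0,0,-25],12],
    [[0,0,0],[0,0,-35],12],
    [[0,0,0],[0,0,-35],12],
    [[0,0,0],[0,0,-30],12],
    [[0,0,0],[0,0,0],12],
    [[0,0,0],[0,0,0],12]
  ]
}}

```text
time: 11.95
ee_pos: [0.615, 0.1857, 0.2393]
eef_rot: [[-0.708, 0.706, -0.0], [0.706, 0.708, -0.0], [0.0, -0.0, -1.0]]
wrist_force: [0.1, 1.0, -2.8]
finger_gap: 0.015
grip_force: 59.0
```

```bash
python3 - <<'E'
from meas import *
s=env.state();print(s['joint_pos'],s['ee_pos'],s['eef_rot'],s['time'],s['finger_gap'],s['grip_force'],s['wrist_force'])
ims=[]
for n in('top','side','wrist'):
    p=env.camera_params(n);im,d=env.grab_frame(n);np.savez(n+'5.npz',im=im,d=d,cfw=p['camera_from_world'])
    e=s['ee_pos'];C=p['camera_from_world']@np.r_[e-[0,0,.04],1];u=(C[:2]/C[2]*p['mtx'][0,0]+p['mtx'][:2,2]).astype(int)
    x,y=np.clip(u[0],60,579),np.clip(u[1],70,409);print(n,u,x-60,y-70)
    ims.append(cv2.resize(im[y-70:y+70,x-60:x+60],(266,310),interpolation=cv2.INTER_CUBIC))
cv2.imwrite('pics/c5.png',np.hstack(ims))
E
```

```text
[ 0.2755  0.4192  1.3713 -0.0001  1.3514 -0.5108] [0.615  0.1857 0.2393] [[-0.7077  0.7065 -0.0003]
 [ 0.7065  0.7077 -0.0002]
 [ 0.0001 -0.0003 -1.    ]] 11.95 0.014978911353220499 58.97995948791504 [ 0.1282  1.0059 -2.7724]
top [183 175] 123 105
side [227 239] 167 169
wrist [325 271] 265 201
```

View pics/c5.png

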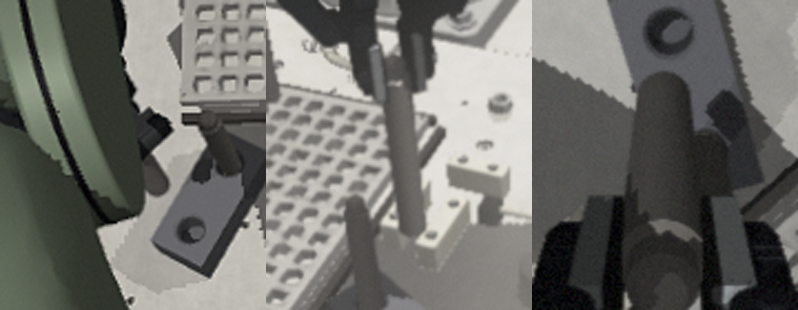

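The pin is upright in the jaws, foot visible in the wrist crop near (665,80) (about pixel (325,237)). I fit its axis relative to TCP and plan the push.

```bash
cat > pinfit.py <<'E'
from meas import *
from scipy.optimize import least_squares
def pinfit(d,p,e,R,lo=.14,hi=.03,name=''):
    c=cloud(d,p);q=(c-e)@R   # tool coords
    m=(abs(q[...,0])<.016)&(abs(q[...,1])<.016)&(q[...,2]>hi)&(q[...,2]<lo)
    P=q[m];f=lambda a:np.hypot(P[:,0]-a[0]-a[2]*(P[:,2]-.06),P[:,1]-a[1]-a[3]*(P[:,2]-.06))-.0085
    r=least_squares(f,[0,0,0,0],loss='soft_l1',f_scale=.001)
    print(name,len(P),'axis xy at z=60mm',r.x[:2]*1000,'slope',r.x[2:],'zmax',np.percentile(P[:,2],[50,98,100]),'res',abs(r.fun).mean()*1000)
E
python3 - <<'E'
from pinfit import *
s=env.state()
for n in('side','wrist'):
    D=np.load(n+'5.npz');p=env.camera_params(n);p['camera_from_world']=D['cfw'];pinfit(D['d'],p,s['ee_pos'],s['eef_rot'],name=n)
E
```

```text
side 458 axis xy at z=60mm [-0.5309 -0.2049] slope [0.0032 0.0043] zmax [0.0597 0.09   0.0923] res 0.620285335354331
wrist 776 axis xy at z=60mm [-0.4086  0.158 ] slope [0.0011 0.0033] zmax [0.0548 0.0919 0.0943] res 0.120957877195512
```

Request:
{"op": "servo_tool", "data": {
  "rows": [
    [[0,0,0],[-6.8,-35.3,0],12],
    [[0,0,0],[-6.8,-35.3,0],12],
    [[0,0,0],[-6.8,-35.3,0],12],
    [[0,0,0],[-6.8,-35.3,0],12],
    [[0,0,0],[-6.8,-35.3,0],12],
    [[0,0,0],[-6.8,-35.3,0],12],
    [[0,0,0],[-6.8,-35.3,0],12],
    [[0,0,0],[-6.8,-35.3,0],12],
    [[0,0,0],[-6.8,-35.3,0],12],
    [[0,0,0],[-6.8,-35.3,0],12],
    [[0,0,1],[0,0,0],12],
    [[0,0,1],[0,0,0],12],
    [[0,0,1],[0,0,0],12],
    [[0,0,1],[0,0,0],12],
    [[0,0,1],[0,0,0],12],
    [[0,0,1],[0,0,0],12],
    [[0,0,1],[0,0,0],12],
    [[0,0,1],[0,0,0],12]
  ]
}}

```text
time: 13.9
ee_pos: [0.4132, -0.1118, 0.2382]
eef_rot: [[0.056, 0.998, -0.003], [0.998, -0.056, 0.001], [0.001, -0.003, -1.0]]
wrist_force: [-0.1, 0.8, -1.4]
finger_gap: 0.0147
grip_force: 59.2
```

Request:
{"op": "servo_tool", "data": {
  "rows": [
    [[0,0,1],[0,0,0],12],
    [[0,0,1],[0,0,0],12],
    [[0,0,1],[0,0,0],12],
    [[0,0,1],[0,0,0],12],
    [[0,0,1],[0,0,0],12],
    [[0,0,1],[0,0,0],12],
    [[0,0,1],[0,0,0],12],
    [[0,0,1],[0,0,0],12],
    [[0,0,0.5],[0,0,0],12],
    [[0,0,0],[0,0,0],12],
    [[0,0,0],[0,0,0],12]
  ]
}}

```text
time: 15.0
ee_pos: [0.4136, -0.1119, 0.2387]
eef_rot: [[0.808, 0.589, -0.002], [0.589, -0.808, 0.0], [-0.001, -0.001, -1.0]]
wrist_force: [0.6, 0.0, -1.5]
finger_gap: 0.0145
grip_force: 59.2
```

```bash
python3 - <<'E'
from pinfit import *
s=env.state();print(s['joint_pos'],s['ee_pos'],s['eef_rot'],s['time'])
p=env.camera_params('wrist');im,d=env.grab_frame('wrist');np.savez('w6.npz',im=im,d=d,cfw=p['camera_from_world']);cv2.imwrite('pics/w6.png',im)
pinfit(d,p,s['ee_pos'],s['eef_rot'])
R=s['eef_rot'];print('to entry (tool mm)',R.T@(np.array([.4138,-.1123,.139])-s['ee_pos'])*1000,'yaw',np.degrees(np.arctan2(R[1,1],R[0,1])))
E
```

```text
[-0.291   0.0767  1.8411 -0.0001  1.2257  0.6494] [ 0.4136 -0.1119  0.2387] [[ 0.8078  0.5895 -0.0018]
 [ 0.5895 -0.8078  0.0005]
 [-0.0012 -0.0014 -1.    ]] 15.0
 772 axis xy at z=60mm [0.093 1.087] slope [-0.      0.0021] zmax [0.0551 0.0916 0.0934] res 0.11850425367797517
to entry (tool mm) [ 0.0544  0.6093 99.7479] yaw -53.88146136575563
```

View pics/w6.png

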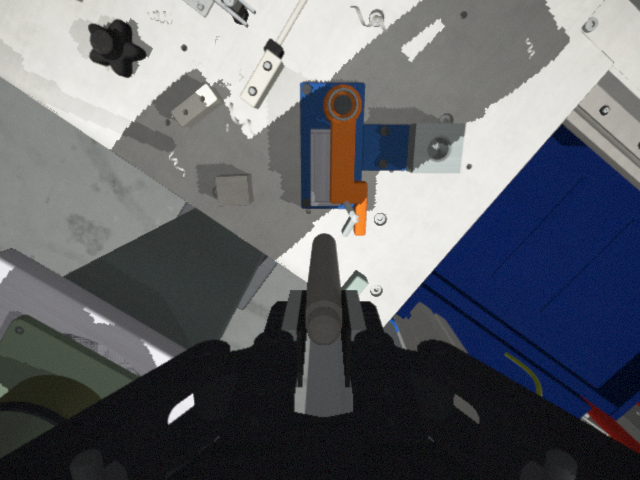

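The wrist picture shows the pin foot at (323,240), the V saddle at (350,215) opening left, lock hole at (438,148), pivot (344,104). I remeasure the clamp from here.

```bash
python3 - <<'E'
from meas import *
D=np.load('w6.npz');p=env.camera_params('wrist');p['camera_from_world']=D['cfw']
analyse('w6',D['im'],D['d'],p,(438,148))
im,d=D['im'],D['d'];c=cloud(d,p);hsv=cv2.cvtColor(im,cv2.COLOR_BGR2HSV)
m=((hsv[...,0]>3)&(hsv[...,0]<22)&(hsv[...,1]>150)&(hsv[...,2]>60)).astype(np.uint8)
# arm edges between rows 130..180 in base frame
th=np.radians(215.66);ex=np.array([np.cos(th),np.sin(th)]);ey=np.array([-ex[1],ex[0]]);piv=np.array([.5034,-.0664])
v,u=np.where(m);w=(plane(np.c_[u,v],p,.058)[:,:2]-piv);b=np.c_[w@ex,w@ey]*1000
for lo in range(20,125,10):
    q=b[(b[:,0]>lo)&(b[:,0]<lo+10)]
    if len(q): print(lo,q[:,1].min(),q[:,1].max())
g=cv2.cvtColor(im,cv2.COLOR_BGR2GRAY)
# steel saddle points: z 40-60 nonorange near end
B=(c[...,:2]-piv);bx=B@ex*1000;by=B@ey*1000
k=(bx>85)&(bx<125)&(abs(by)<35)&(c[...,2]>.036)&(c[...,2]<.066)&(hsv[...,1]<80)
v,u=np.where(k);w=(plane(np.c_[u,v],p,.058)[:,:2]-piv);bb=np.c_[w@ex,w@ey]*1000
for lo in range(84,126,4):
    q=bb[(bb[:,0]>lo)&(bb[:,0]<lo+4)]
    if len(q): print('steel',lo,len(q),q[:,1].min(),q[:,1].max())
# nest: rim points
k=(bx>10)&(bx<110)&(by>-60)&(by<40)&(c[...,2]>.018)&(c[...,2]<.034)&(hsv[...,1]<90)
v,u=np.where(k);w=(plane(np.c_[u,v],p,.030)[:,:2]-piv);bb=np.c_[w@ex,w@ey]*1000
print('nest',len(bb),np.percentile(bb,[0,1,99,100],axis=0))
v,u=[(104,),(344,)];w=plane(np.c_[u,v],p,.067)[:,:2]-piv;print('pivot px',w@ex*1000,w@ey*1000)
E
```

```text
== w6
 table z 1.7086305916430566e-05
  blkA ((0.0, 0.0), (0.0, 0.0), 0.0) nan
  blkB ((440.7060852050781, 32.700557708740234), (30.06594467163086, 89.35894012451172), 50.70622634887695) 0.02533836437201703
 orange 2990 0.057281074025952616 ((466.3671569824219, -99.82292938232422), (131.99636840820312, 33.93485641479492), 40.18101501464844)
 blue 4211 ((482.6080627441406, -100.91494750976562), (122.93114471435547, 108.41957092285156), 35.12748336791992)
 lock 2239 ((528.3230590820312, -162.45126342773438), (45.707550048828125, 48.76594543457031), 35.924739837646484)
 hole ((529.1912231445312, -159.46856689453125), (5.335604190826416, 6.045287132263184), 47.29777145385742)
20 -8.816546002281429 11.705057018026153
30 -8.665200039359132 12.051682657235796
40 -8.511241654582228 12.080811835292787
50 -9.196207597109531 11.820597462380839
60 -9.13327993246572 24.085387480520634
70 -8.993218738172214 24.519791661495983
80 -8.850894801824806 24.92008426918749
90 13.742793028574217 24.42430196808316
100 14.281250227317585 24.464434225229482
110 14.409716642190796 24.03802594971094
steel 84 24 4.272222600326133 13.617843453143616
steel 88 29 5.277103316215428 12.838327107211247
steel 92 30 7.248895233713162 16.749986645845183
steel 96 50 7.4590079588302824 25.284799967729775
steel 100 46 5.6730778185980535 17.897831138931743
steel 104 42 3.8517303021241784 14.217272077048012
steel 108 41 2.0434971010837586 13.458664700399508
steel 112 27 3.040861181014397 9.710868775402886
steel 116 3 6.001182440347325 7.913079355032833
nest 1476 [[ 11.5015 -27.4539]
 [ 19.6469 -27.4366]
 [ 91.6995  -5.2089]
 [ 91.8341   1.8843]]
pivot px [-0.2412] [1.5956]
  return _methods._mean(a, axis=axis, dtype=dtype,
  ret = ret.dtype.type(ret / rcount)
```

Request:
{"op": "servo_tool", "data": {
  "rows": [
    [[0,0,0],[0,0.5,20],12],
    [[0,0,0],[0,0,20],12],
    [[0,0,0],[0,0,20],12],
    [[0,0,0],[0,0,20],12],
    [[0,0,0],[0,0,15],12],
    [[0,0,0],[0,0,5],12],
    [[0,0,0],[0,0,0],12],
    [[0,0,0],[0,5,0],12],
    [[0,0,0],[0,5,0],12],
    [[0,0,0],[0,5,0],12],
    [[0,0,0],[0,0,0],12]
  ]
}}

```text
time: 16.15
ee_pos: [0.4235, -0.1249, 0.1399]
eef_rot: [[0.809, 0.588, 0.0], [0.588, -0.809, 0.0], [0.0, -0.0, -1.0]]
wrist_force: [-0.5, -0.1, -1.8]
finger_gap: 0.015
grip_force: 59.2
```

Request:
{"op": "servo_tool", "data": {
  "rows": [
    [[0,0,-0.34],[-1,0,0],12],
    [[0,0,-0.833],[0,8.72,0],12],
    [[0,0,-0.833],[0,8.72,0],12],
    [[0,0,-0.833],[0,8.72,0],12],
    [[0,0,-0.833],[0,8.72,0],12],
    [[0,0,-0.833],[0,8.72,0],12],
    [[0,0,-0.833],[0,8.72,0],12],
    [[0,0,-0.833],[0,8.72,0],12],
    [[0,0,0],[0,0,0],12]
  ]
}}

```text
time: 17.05
ee_pos: [0.4701, -0.1611, 0.1393]
eef_rot: [[0.292, 0.957, -0.002], [0.957, -0.292, 0.001], [0.0, -0.002, -1.0]]
wrist_force: [-3.2, 2.0, -0.8]
finger_gap: 0.0148
grip_force: 59.2
```

```bash
cat > where.py <<'E'
from h import *
np.set_printoptions(precision=2,suppress=True)
th=np.radians(215.66);ex=np.array([np.cos(th),np.sin(th)]);ey=np.array([-ex[1],ex[0]]);piv=np.array([.5034,-.0664]);hole=np.array([.5283,-.1633])
s=env.state();e=s['ee_pos'];R=s['eef_rot'];w=e[:2]-piv;b=np.array([w@ex,w@ey])
print('t',s['time'],'r',np.hypot(*b)*1000,'ang',np.degrees(np.arctan2(b[1],b[0])),'yaw-tangent',np.degrees(np.arctan2(R[1,1],R[0,1]))-np.degrees(th)-90+360-np.degrees(np.arctan2(b[1],b[0])),'z',e[2],'F',s['wrist_force'],'gap',s['finger_gap'])
print('to hole tool mm',R.T@(np.r_[hole,.095]-e)*1000)
E
python3 where.py
```

```text
t 17.05 r 100.42940269361483 ang 34.978980255299156 yaw-tangent 2.4122935226216313 z 0.13932686570318287 F [-3.2   1.99 -0.82] gap 0.0147855614402261
to hole tool mm [14.9  56.39 44.21]
```

Request:
{"op": "servo_tool", "data": {
  "rows": [
    [[0,0,-0.833],[0,8.72,0],12],
    [[0,0,-0.833],[0,8.72,0],12],
    [[0,0,-0.833],[0,8.72,0],12],
    [[0,0,-0.833],[0,8.72,0],12],
    [[0,0,-0.833],[0,8.72,0],12],
    [[0,0,-0.833],[0,8.72,0],12],
    [[0,0,-0.4],[0,6.6,0],12],
    [[0,0,0],[0,0,0],12],
    [[0,0,0],[0,0,0],12]
  ]
}}

```text
time: 17.95
ee_pos: [0.5267, -0.1638, 0.1392]
eef_rot: [[-0.265, 0.964, -0.003], [0.964, 0.265, -0.0], [0.001, -0.003, -1.0]]
wrist_force: [-5.4, -1.1, -1.8]
finger_gap: 0.0147
grip_force: 59.4
```

```bash
python3 where.py; python3 - <<'E'
from pinfit import *
s=env.state();p=env.camera_params('wrist');im,d=env.grab_frame('wrist');np.savez('w7.npz',im=im,d=d,cfw=p['camera_from_world']);cv2.imwrite('pics/w7.png',im)
pinfit(d,p,s['ee_pos'],s['eef_rot'],lo=.08)
D=p['camera_from_world']
for z,n in((.036,'hole'),):
    C=D@np.r_[.5283,-.1633,z,1];print(C[:2]/C[2]*p['mtx'][0,0]+p['mtx'][:2,2])
s=env.state()
for n in ('side',):
    p=env.camera_params(n);im,d=env.grab_frame(n);pinfit(d,p,s['ee_pos'],s['eef_rot'],lo=.08,name=n);np.savez('s7.npz',im=im,d=d)
E
```

```text
t 17.95 r 100.17799580927039 ang 67.81821089686059 yaw-tangent 1.9047892564506697 z 0.13919695981819957 F [-5.37 -1.14 -1.75] gap 0.01474250849416985
to hole tool mm [ 0.06  1.78 44.19]
 660 axis xy at z=60mm [-0.1422 -0.8003] slope [ 0.0051 -0.013 ] zmax [0.0508 0.0783 0.08  ] res 0.12627413614283614
[325.8456 239.9735]
side 210 axis xy at z=60mm [ 0.8848 -1.6075] slope [ 0.0014 -0.0172] zmax [0.0545 0.0791 0.0799] res 0.890180193063178
```

Request:
{"op": "servo_tool", "data": {
  "rows": [
    [[0,0,0],[0,3.1,0],12],
    [[0,0,0],[0,0,4],12],
    [[0,0,0],[0,0,4],12],
    [[0,0,0],[0,0,3],12],
    [[0,0,0],[0,0,3],12],
    [[0,0,0],[0,0,2],12],
    [[0,0,0],[0,0,0],12]
  ]
}}

```text
time: 18.75
ee_pos: [0.5311, -0.1629, 0.1231]
eef_rot: [[-0.267, 0.964, -0.001], [0.964, 0.267, 0.0], [0.0, -0.001, -1.0]]
wrist_force: [-3.9, 0.1, -1.1]
finger_gap: 0.0151
grip_force: 59.5
```

```bash
python3 where.py
```

```text
t 18.75 r 100.39113289924724 ang 70.37375713173412 yaw-tangent -0.5718840166767905 z 0.1230980862683377 F [-3.95  0.13 -1.08] gap 0.015115773540194917
to hole tool mm [ 0.34 -2.81 28.1 ]
```

Request:
{"op": "servo_tool", "data": {
  "rows": [
    [[0,0,0],[0,-0.5,4],12],
    [[0,0,0],[0,-0.5,4],12],
    [[0,0,0],[0,-0.5,4],12],
    [[0,0,0],[0,0,4],12],
    [[0,0,0],[0,0,4],12],
    [[0,0,0],[0,0,3],12],
    [[0,0,0],[0,0,2],12],
    [[0,0,0],[0,0,0],12]
  ]
}}

```text
time: 19.55
ee_pos: [0.5297, -0.1632, 0.0981]
eef_rot: [[-0.267, 0.964, -0.001], [0.964, 0.267, 0.0], [0.0, -0.001, -1.0]]
wrist_force: [-4.4, -0.6, -2.2]
finger_gap: 0.0149
grip_force: 59.4
```

```bash
python3 where.py
```

```text
t 19.55 r 100.3129267343322 ang 69.54081397597834 yaw-tangent 0.26700323497986744 z 0.09805354165239023 F [-4.37 -0.59 -2.23] gap 0.014892291363322197
to hole tool mm [ 0.28 -1.37  3.05]
```

Request:
{"op": "servo_tool", "data": {
  "rows": [
    [[0,0,0],[0,0,2],12],
    [[0,0,0],[0,0,0],12],
    [[0,0,0],[0,0,0],40],
    [[0,0,0],[0,0,0],40],
    [[0,0,0],[0,0,0],40],
    [[0,0,0],[0,0,0],40],
    [[0,0,0],[0,0,-20],40],
    [[0,0,0],[0,0,-30],40],
    [[0,0,0],[0,0,-40],40],
    [[0,0,0],[0,0,-40],40],
    [[0,0,0],[0,0,-40],40],
    [[0,0,0],[0,0,0],40],
    [[0,0,0],[0,0,0],40]
  ]
}}

```text
time: 20.85
ee_pos: [0.5305, -0.1634, 0.2675]
eef_rot: [[-0.267, 0.964, 0.003], [0.964, 0.267, -0.001], [-0.002, 0.002, -1.0]]
wrist_force: [0.1, 0.9, -1.5]
finger_gap: 0.0402
grip_force: 0.0
```

```bash
python3 where.py; python3 - <<'E'
from meas import *
from where import ex,ey,piv
s=env.state();p=env.camera_params('wrist');im,d=env.grab_frame('wrist');np.savez('w8.npz',im=im,d=d,cfw=p['camera_from_world']);cv2.imwrite('pics/w8.png',im)
def nest(im,d,p,n):
    c=cloud(d,p);hsv=cv2.cvtColor(im,cv2.COLOR_BGR2HSV);B=c[...,:2]-piv;bx=B@ex*1000;by=B@ey*1000;z=c[...,2]
    k=(np.hypot(bx-36.2,by-93.2)<25)&(z>.08);print(n,'pin top',k.sum(),np.median(c[k],0) if k.any() else '',np.nanpercentile(z[k],98) if k.any() else '')
    m=(hsv[...,0]>3)&(hsv[...,0]<22)&(hsv[...,1]>150)&(z>.045)&(z<.064);r=np.hypot(bx,by);q=m&(r>25)&(r<75);a=np.arctan2(by[q],bx[q]);print('arm ang',np.median(a),q.sum())
    for nm,zl,zh,zp in(('rim',.0265,.034,.030),('floor',.018,.0245,.022)):
        k=(bx>5)&(bx<115)&(by>-50)&(by<40)&(z>zl)&(z<zh)&(hsv[...,1]<90)
        k=cv2.morphologyEx(k.astype(np.uint8),cv2.MORPH_OPEN,np.ones((2,2)))>0
        v,u=np.where(k)
        if len(u)>10:
            w=plane(np.c_[u,v],p,zp)[:,:2]-piv;b=np.c_[w@ex,w@ey]*1000;print(nm,len(b),np.percentile(b,[0,1,99,100],axis=0).ravel(),cv2.minAreaRect(b.astype(np.float32)))
nest(im,d,p,'w')
for n in('top','side'):
    p=env.camera_params(n);im,d=env.grab_frame(n);np.savez(n+'8.npz',im=im,d=d);nest(im,d,p,n)
E
```

```text
t 20.85 r 100.76276471821305 ang 69.95214046170001 yaw-tangent -0.14575674206274414 z 0.2675461053969159 F [ 0.05  0.89 -1.53] gap 0.04016812543553746
to hole tool mm [  1.01  -2.53 172.54]
t 20.85 r 100.76276471821305 ang 69.95214046170001 yaw-tangent -0.14575674206274414 z 0.2675461053969159 F [ 0.05  0.89 -1.53] gap 0.04016812543553746
to hole tool mm [  1.01  -2.53 172.54]
w pin top 20229 [ 0.52 -0.15  0.36] 0.37257923703822876
arm ang 1.2277121260222428 1228
rim 824 [ 17.45 -27.22  17.86 -27.05  91.39   4.42  91.98   4.58] ((54.71541976928711, -11.324214935302734), (74.52813720703125, 31.79584503173828), 0.011542649939656258)
floor 1545 [ 21.67 -23.93  22.54 -23.48  87.7   -0.42  89.1   -0.1 ] ((55.389854431152344, -12.020866394042969), (23.734203338623047, 67.43900299072266), 89.90320587158203)
top pin top 4777 [ 0.52 -0.16  0.63] 0.6326797344356171
arm ang 1.2111835654335945 475
rim 291 [ 20.76 -28.13  21.05 -27.97  93.7    3.16  93.99   3.76] ((57.35487747192383, -12.360244750976562), (73.28787231445312, 31.5184383392334), 0.5847484469413757)
floor 456 [ 24.56 -22.73  25.54 -22.34  88.8   -0.71  89.91  -0.28] ((57.29081344604492, -11.699060440063477), (22.278587341308594, 65.34996032714844), 89.47364044189453)
side pin top 1248 [ 0.52 -0.15  0.36] 0.3937549159162472
arm ang nan 0
rim 265 [  6.89 -35.91   9.23 -35.28  92.84  -1.04  93.51  -1.  ] ((50.20536422729492, -18.502992630004883), (86.62422180175781, 34.905879974365234), 0.10230512171983719)
floor 307 [  6.9  -36.04  10.06 -35.52  90.96  -2.7   92.76  -1.68] ((49.76301574707031, -19.306737899780273), (85.70246887207031, 34.30849075317383), 0.7412399649620056)
  return _methods._mean(a, axis=axis, dtype=dtype,
  ret = ret.dtype.type(ret / rcount)
```

Request:
{"op": "servo_tool", "data": {
  "rows": [
    [[0,0,0],[38.7,1.3,0],60],
    [[0,0,0],[38.7,1.3,0],60],
    [[0,0,0],[38.7,1.3,0],60],
    [[0,0,0],[38.7,1.3,0],60],
    [[0,0,0],[38.7,1.3,0],60],
    [[0,0,0],[38.7,1.3,0],60],
    [[0,0,0],[38.7,1.3,0],60],
    [[0,0,0],[38.7,1.3,0],60],
    [[0,0,0],[38.7,1.3,0],60],
    [[0,0,0],[38.7,1.3,0],60],
    [[0,0,0.92],[0,0,30],60],
    [[0,0,0],[0,0,30],60],
    [[0,0,0],[0,0,0],60],
    [[0,0,0],[0,0,0],60]
  ]
}}

```text
time: 22.4
ee_pos: [0.4391, 0.2129, 0.206]
eef_rot: [[-0.173, 0.985, -0.002], [0.985, 0.173, -0.001], [-0.001, -0.002, -1.0]]
wrist_force: [-0.0, -0.3, 0.4]
finger_gap: 0.06
grip_force: 0.0
```

```bash
python3 - <<'E'
from meas import *
s=env.state();print(s['ee_pos'],s['time']);e=s['ee_pos'];R=s['eef_rot']
for n in('wrist','top','side'):
    p=env.camera_params(n);im,d=env.grab_frame(n);np.savez(n+'9.npz',im=im,d=d)
    c=cloud(d,p);hsv=cv2.cvtColor(im,cv2.COLOR_BGR2HSV);z=c[...,2]
    k=(abs(c[...,0]-.4397)<.045)&(abs(c[...,1]-.2128)<.045)&(z>.019)&(z<.034)&(hsv[...,1]<60)
    v,u=np.where(k)
    if len(u)>20: w=plane(np.c_[u,v],p,.026);r=cv2.minAreaRect((w[:,:2]*1000).astype(np.float32));print(n,len(u),r,R.T@(np.r_[np.array(r[0])/1000,.030]-e)*1000)
    # pin in lock hole
    k=(np.hypot(c[...,0]-.5283,c[...,1]+.1633)<.02)&(z>.065)&(z<.15)
    if k.sum()>5:
        print(n,'pin',k.sum(),'ztop',np.percentile(z[k],[50,98]))
        t=k&(z>.117);v,u=np.where(t)
        if len(u)>5:print(' top centre',plane(np.c_[u,v],p,.124).mean(0))
E
```

```text
[0.4391 0.2129 0.206 ] 22.4
wrist 1091 ((439.9638671875, 214.38389587402344), (16.510738372802734, 59.355464935302734), 9.65278434753418) [  1.3792   1.536  175.9911]
top 379 ((439.5274658203125, 212.6352996826172), (18.22576904296875, 60.042572021484375), 10.486957550048828) [ -0.2678   0.8042 175.9938]
top pin 179 ztop [0.1129 0.1262]
 top centre [ 0.5229 -0.165   0.124 ]
side 484 ((438.5897216796875, 216.783935546875), (16.957202911376953, 63.90678405761719), 9.701560974121094) [  3.9805   0.597  175.9915]
```

Request:
{"op": "servo_tool", "data": {
  "rows": [
    [[0,0,0],[0.7,0.8,40],60],
    [[0,0,0],[0,0,40],60],
    [[0,0,0],[0,0,40],60],
    [[0,0,0],[0,0,30],60],
    [[0,0,0],[0,0,20],60],
    [[0,0,0],[0,0,5.5],60],
    [[0,0,0],[0,0,0],60],
    [[0,0,0],[0,0,0],12],
    [[0,0,0],[0,0,0],12],
    [[0,0,0],[0,0,0],12],
    [[0,0,0],[0,0,0],12],
    [[0,0,0],[0,0,0],12],
    [[0,0,0],[0,0,0],12]
  ]
}}

```text
time: 23.85
ee_pos: [0.4401, 0.214, 0.0313]
eef_rot: [[-0.173, 0.985, 0.0], [0.985, 0.173, 0.0], [0.0, 0.0, -1.0]]
wrist_force: [-0.6, -0.2, -0.1]
finger_gap: 0.0121
grip_force: 0.0
```

```bash
python3 - <<'E'
from meas import *
s=env.state();e=s['ee_pos'];R=s['eef_rot'];print(s['finger_gap'],s['grip_force'])
p=env.camera_params('wrist');im,d=env.grab_frame('wrist');c=cloud(d,p);q=(c-e)@R*1000
p2=env.camera_params('side');im2,d2=env.grab_frame('side')
C=p2['camera_from_world']@np.r_[e,1];u=(C[:2]/C[2]*523+p2['mtx'][:2,2]).astype(int);print(u)
a=im[200:480,180:480];b=im2[u[1]-65:u[1]+35,u[0]-54:u[0]+54]
cv2.imwrite('pics/c10.png',np.hstack([cv2.resize(a,(400,373)),cv2.resize(b,(400,373),interpolation=cv2.INTER_CUBIC)]))
E
```

```text
0.012139513606010916 0.0
[349 375]
```

View pics/c10.png

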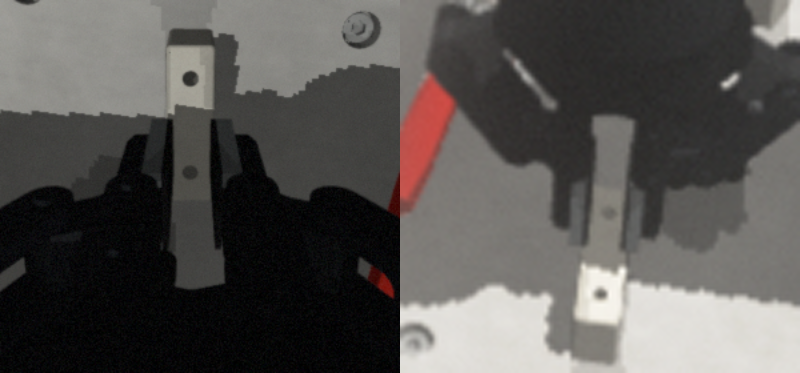

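The crop shows the block between the pads (left part at (190,170), right at (610,230)); they just need to close further than 12 mm.

Request:
{"op": "servo_tool", "data": {
  "rows": [
    [[0,0,0],[0,0,0],2],
    [[0,0,0],[0,0,0],2],
    [[0,0,0],[0,0,0],2],
    [[0,0,0],[0,0,0],2],
    [[0,0,0],[0,0,0],2]
  ]
}}

```text
time: 24.45
ee_pos: [0.44, 0.2139, 0.031]
eef_rot: [[-0.173, 0.985, -0.0], [0.985, 0.173, -0.0], [-0.0, -0.0, -1.0]]
wrist_force: [-0.1, -0.3, 0.1]
finger_gap: 0.0021
grip_force: 0.0
```

```bash
python3 - <<'E'
from meas import *
s=env.state();e=s['ee_pos'];R=s['eef_rot']
for n in('wrist','side'):
    p=env.camera_params(n);im,d=env.grab_frame(n);c=cloud(d,p);q=(c-e)@R*1000;hsv=cv2.cvtColor(im,cv2.COLOR_BGR2HSV)
    k=(abs(q[...,0])<60)&(abs(q[...,1])<60)&(q[...,2]<29)
    print(n)
    for x in range(-40,45,8):
        row=[]
        for y in range(-32,36,8):
            t=k&(abs(q[...,0]-x)<4)&(abs(q[...,1]-y)<4);row.append('%4d'%np.median(c[t][:,2]*1000) if t.sum()>2 else '   .')
        print(x,' '.join(row))
E
```

```text
wrist
-40    .    .    .    .    .    .    .    .    .
-32    .    .    .    .   25    .    .    .    .
-24    .    .    .    .   25    .    .    .    .
-16    .    .    .    .   25    .    .    .    .
-8   99   95    .   87   76   87    .   95   98
0  108   94    .   86   75   86    .   94  108
8  102   97   84   88  117   90   84   96  102
16   90   90  125  121   25  121  125   89   91
24    .    .  136   25   25   25  136    .    .
32    .    .    .   20   19   19    .    .    .
40    .    .    .    .    .    .    .    .    .
side
-40    .    .  406  413  412  409  404  402  396
-32    .    .  390  393  395  396  395  395  390
-24    .    .  392  394  395  396  395  391  386
-16    .    .  197  394  396  396  394  390  385
-8  100   95   47  395   89  395  393  387  111
0  110   95   93  249   86  394  392  384  375
8  150  128   83   69   87   81   96  137  192
16  235  148  127  115  102  123  140  299  260
24  206  251  216   25   26  392  298  257  246
32  443  204  243  248  254  237  244  244  366
40  441  433  424  201  199  271  283  376  366
```

Request:
{"op": "servo_tool", "data": {
  "rows": [
    [[0,0,0],[0,0,0],50],
    [[0,0,0],[0,0,0],50],
    [[0,0,0],[0,0,0],50],
    [[0,0,0],[0,0,0],50],
    [[0,0,0],[0,0,5],50],
    [[0,0,0],[0,0,5],50],
    [[0,0,0],[0,0,0],50],
    [[0,0,0],[0,0,0],10],
    [[0,0,0],[0,0,0],10],
    [[0,0,0],[0,0,0],10],
    [[0,0,0],[0,0,0],10],
    [[0,0,0],[0,0,0],10]
  ]
}}

```text
time: 25.75
ee_pos: [0.4401, 0.2139, 0.0212]
eef_rot: [[-0.173, 0.985, 0.0], [0.985, 0.173, 0.0], [-0.0, 0.0, -1.0]]
wrist_force: [0.0, 0.2, -0.9]
finger_gap: 0.01
grip_force: 0.0
```

```bash
python3 - <<'E'
from meas import *
s=env.state();e=s['ee_pos'];R=s['eef_rot'];print(e,s['finger_gap'],s['grip_force'],s['wrist_force'],s['time'])
p=env.camera_params('wrist');im,d=env.grab_frame('wrist');np.savez('w11.npz',im=im,d=d)
c=cloud(d,p);q=(c-e)@R*1000
for x in range(-40,45,8):
    row=[]
    for y in range(-32,36,8):
        t=(q[...,2]<29)&(abs(q[...,0]-x)<4)&(abs(q[...,1]-y)<4);row.append('%4d'%np.median(c[t][:,2]*1000) if t.sum()>2 else '   .')
    print(x,' '.join(row))
E
```

```text
[0.4401 0.2139 0.0212] 0.009957450168198165 0.0 [ 0.0302  0.1552 -0.8801] 25.75
-40    0    .    .    .    .    .    .    .   -1
-32    0    .    .   25   25   25    .    .    0
-24    0    0    .   25   25   25    .    0    0
-16    0    0    .   25   25   25    .    0    0
-8   87    0    0   66   25   65    0    0   86
0   84   83    0   65   25   64    0   83   84
8   87   83   58   79  112   81   67   83   87
16    0    0  112  112   25  112  112    0    0
24    0    0    0   24   25   24    0    0    0
32    0    0    0    0    7    0    0    0    0
40    0    0    0    0    0    0    0    0    0
```

```bash
python3 - <<'E'
from meas import *
s=env.state();e=s['ee_pos'];R=s['eef_rot']
p=env.camera_params('wrist');d=np.load('w11.npz')['d'];c=cloud(d,p);q=(c-e)@R*1000;z=c[...,2]*1000
for lo in range(20,90,6):
    t=(abs(q[...,0])<14)&(abs(q[...,1])<30)&(z>lo)&(z<lo+6)
    for sg in(-1,1):
        u=t&(q[...,1]*sg>0)
        if u.sum()>3: print(lo,sg,u.sum(),'x',q[u][:,0].min(),q[u][:,0].max(),'|y| min',abs(q[u][:,1]).min(),abs(q[u][:,1]).max())
n='side';p=env.camera_params(n);im,d=env.grab_frame(n);c=cloud(d,p);q=(c-e)@R*1000;z=c[...,2]*1000
print('side')
for lo in range(0,60,5):
    t=(abs(q[...,0])<16)&(abs(q[...,1])<40)&(z>lo)&(z<lo+5)
    if t.sum(): 
        yy=q[t][:,1];print(lo,t.sum(),np.histogram(yy,bins=range(-40,41,8))[0])
E
```

```text
20 -1 600 x -13.975838338089792 13.986867247537356 |y| min 0.36707347749595254 8.360198014202002
20 1 678 x -13.998093554316926 13.980373616067661 |y| min 0.06509820581097228 8.023805065072656
26 -1 140 x -13.814278308785342 13.794293102914041 |y| min 0.365849800221893 8.751486860123178
26 1 150 x -13.66077279418637 13.89595250295029 |y| min 0.06733881649834612 7.477307031459904
32 -1 139 x -11.766619391808243 10.833513095660019 |y| min 4.636838302355357 17.161343393862627
32 1 143 x -11.517936751957595 10.794687084068448 |y| min 5.267754817537627 17.662029165988645
38 -1 243 x -8.623965543863417 10.924580592021542 |y| min 4.656692700402346 18.33047400742221
38 1 246 x -8.106792569553987 10.793180205834842 |y| min 5.22701830264791 18.892532936333264
44 -1 257 x -11.33650463096691 10.855908900387757 |y| min 4.654506858140988 18.308618239534216
44 1 256 x -12.025231142898075 10.916004823567768 |y| min 5.262639262708224 18.80578290196684
50 -1 333 x -10.72960523931755 11.005831171398786 |y| min 4.668254912193348 18.24533703584087
50 1 314 x -10.813323082814101 11.140888742072823 |y| min
[... 844 characters left out ...]
5944455408 |y| min 6.603405922381915 29.99434792991643
80 1 1861 x -9.856952670015081 13.859759966956924 |y| min 7.196545966780975 29.996041785984115
86 -1 402 x -11.35452756905984 13.439104285234531 |y| min 6.598274321884459 29.9944828495159
86 1 316 x -11.20672950202156 13.828086856241907 |y| min 7.183126939421617 29.99954385616021
side
0 380 [57 52 53 41  0  0 42 39 49 47]
15 1 [0 0 0 0 1 0 0 0 0 0]
20 46 [ 0  0  0  5 18 23  0  0  0  0]
25 129 [ 0  0  0  2 69 57  1  0  0  0]
30 16 [0 0 0 4 2 5 5 0 0 0]
35 42 [ 0  0  4 12  6  9  7  4  0  0]
40 48 [ 0  0  5 16  4  7 13  3  0  0]
45 49 [ 0  0  5 13  5  7 16  3  0  0]
50 48 [ 0  0  6 16  4  5 11  6  0  0]
55 49 [ 0  0  4 12  6  6 18  3  0  0]
```

The pads actually end about 11 mm behind the reported TCP (lower edge at z≈32 mm while TCP reads 21 mm), so I must go about 19 mm lower.

Request:
{"op": "servo_tool", "data": {
  "rows": [
    [[0,0,0],[0,0,0],45],
    [[0,0,0],[0,0,0],45],
    [[0,0,0],[0,0,0],45],
    [[0,0,0],[0,0,6],45],
    [[0,0,0],[0,0,6],45],
    [[0,0,0],[0,0,6],45],
    [[0,0,0],[0,0,0],45],
    [[0,0,0],[0,0,0],10],
    [[0,0,0],[0,0,0],10],
    [[0,0,0],[0,0,0],10],
    [[0,0,0],[0,0,0],10],
    [[0,0,0],[0,0,0],10]
  ]
}}

```text
time: 27.05
ee_pos: [0.4403, 0.214, 0.0034]
eef_rot: [[-0.173, 0.985, 0.001], [0.985, 0.173, 0.0], [0.0, 0.001, -1.0]]
wrist_force: [-0.1, 0.6, 1.9]
finger_gap: 0.016
grip_force: 61.1
```

Request:
{"op": "servo_tool", "data": {
  "rows": [
    [[0,0,0],[0,0,-30],10],
    [[0,0,0],[0,0,-35],10],
    [[0,0,0],[0,0,-35],10],
    [[0,0,0],[0,0,-40],10],
    [[0,0,0],[-37.6,-5.25,0],10],
    [[0,0,0],[-37.6,-5.25,0],10],
    [[0,0,0],[-37.6,-5.25,0],10],
    [[0,0,0],[-37.6,-5.25,0],10],
    [[0,0,0],[-37.6,-5.25,0],10],
    [[0,0,0],[-37.6,-5.25,0],10],
    [[0,0,0],[-37.6,-5.25,0],10],
    [[0,0,0],[-37.6,-5.25,0],10],
    [[0,0,0],[0,0,0],10]
  ]
}}

```text
time: 28.35
ee_pos: [0.4507, -0.0931, 0.1431]
eef_rot: [[-0.168, 0.986, 0.001], [0.986, 0.168, -0.001], [-0.002, 0.0, -1.0]]
wrist_force: [-0.1, 0.4, -1.2]
finger_gap: 0.0156
grip_force: 60.9
```

Request:
{"op": "servo_tool", "data": {
  "rows": [
    [[0,0,1],[0,0,0],10],
    [[0,0,1],[0,0,0],10],
    [[0,0,1],[0,0,0],10],
    [[0,0,1],[0,0,0],10],
    [[0,0,1],[0,0,0],10],
    [[0,0,1],[0,0,0],10],
    [[0,0,1],[0,0,0],10],
    [[0,0,1],[0,0,0],10],
    [[0,0,1],[0,0,0],10],
    [[0,0,1],[0,0,0],10],
    [[0,0,0.72],[0,0,0],10],
    [[0,0,0],[0,0,0],10],
    [[0,0,0],[0,0,0],10]
  ]
}}

```text
time: 29.65
ee_pos: [0.4504, -0.0891, 0.143]
eef_rot: [[0.812, 0.584, -0.0], [0.584, -0.812, 0.0], [-0.0, -0.0, -1.0]]
wrist_force: [0.7, -0.6, -0.9]
finger_gap: 0.015
grip_force: 60.9
```

```bash
cat > fit.py <<'E'
from meas import *
from where import ex,ey,piv
s=env.state();e=s['ee_pos'];R=s['eef_rot'];print(e,s['finger_gap'],s['grip_force'],s['time'],'yaw',np.degrees(np.arctan2(R[1,1],R[0,1])))
for n in('wrist','top','side'):
    p=env.camera_params(n);im,d=env.grab_frame(n);np.savez(n+'12.npz',im=im,d=d)
    c=cloud(d,p);hsv=cv2.cvtColor(im,cv2.COLOR_BGR2HSV);z=c[...,2];q=(c-e)@R*1000
    # block top: z ~ tool z -22.6 .. 
    k=(abs(q[...,0])<40)&(abs(q[...,1])<12)&(abs(z-(e[2]+.0226))<.005)&(hsv[...,1]<60);v,u=np.where(k)
    if len(u)>20: b=(plane(np.c_[u,v],p,e[2]+.0226)-e)@R*1000;print(n,'block',len(u),np.percentile(b[:,:2],[1,99],axis=0).ravel(),'z',np.median(z[k]))
    B=c[...,:2]-piv;bx=B@ex*1000;by=B@ey*1000
    for nm,zl,zh,zp in(('rim',.0265,.034,.030),('floor',.018,.0245,.022)):
        k=(bx>5)&(bx<115)&(by>-50)&(by<40)&(z>zl)&(z<zh)&(hsv[...,1]<90);k=cv2.morphologyEx(k.astype(np.uint8),cv2.MORPH_OPEN,np.ones((2,2)))>0;v,u=np.where(k)
        if len(u)>10: w=(plane(np.c_[u,v],p,zp)-e)@R*1000;print(n,nm,len(w),np.percentile(w[:,:2],[.5,99.5],axis=0).ravel())
E
python3 fit.py
```

```text
t 29.65 r 57.64604952540925 ang -12.519731104916346 yaw-tangent 12.604201276531583 z 0.14300648046600017 F [ 0.69 -0.65 -0.91] gap 0.014993747861558174
to hole tool mm [ 19.87 105.79  47.97]
[ 0.45 -0.09  0.14] 0.014993747861558174 60.858614444732666 29.65 yaw -54.25552982838476
wrist block 5768 [-27.31  -9.82  31.56  10.01] z 0.16504787247647945
wrist rim 688 [ -5.81 -14.73  37.31  15.76]
wrist floor 1272 [ -0.33 -10.97  31.77  12.14]
top rim 51 [-37.67 -14.44 -31.1   16.16]
top floor 90 [-33.65  -8.72 -15.27  12.56]
side block 188 [-28.56 -16.33  32.89  14.37] z 0.16492895525504994
side rim 253 [-36.87 -23.26  48.21  11.5 ]
side floor 316 [-34.93 -24.16  48.    10.35]
```

Request:
{"op": "servo_tool", "data": {
  "rows": [
    [[0,0,0],[-1.5,0.6,30],10],
    [[0,0,0],[0,0,30],10],
    [[0,0,0],[0,0,25],10],
    [[0,0,0],[0,0,15],10],
    [[0,0,0],[0,0,8],10],
    [[0,0,0],[0,0,3],10],
    [[0,0,0],[0,0,3],10],
    [[0,0,0],[0,0,0],10]
  ]
}}

```text
time: 30.6
ee_pos: [0.4501, -0.091, 0.0295]
eef_rot: [[0.813, 0.583, 0.001], [0.583, -0.813, -0.0], [0.001, 0.001, -1.0]]
wrist_force: [-1.1, 0.2, 0.5]
finger_gap: 0.0157
grip_force: 60.9
```

Bottom of the block is about 4 mm inside the rim with no contact; last few mm.

Request:
{"op": "servo_tool", "data": {
  "rows": [
    [[0,0,0],[0,0,1.5],10],
    [[0,0,0],[0,0,1.5],10],
    [[0,0,0],[0,0,1],10],
    [[0,0,0],[0,0,0],10]
  ]
}}

```text
time: 31.0
ee_pos: [0.4499, -0.091, 0.0253]
eef_rot: [[0.813, 0.582, 0.0], [0.582, -0.813, -0.0], [0.0, 0.0, -1.0]]
wrist_force: [-0.1, 0.9, 1.6]
finger_gap: 0.0151
grip_force: 61.2
```

Request:
{"op": "servo_tool", "data": {
  "rows": [
    [[0,0,0],[0,0,0],32],
    [[0,0,0],[0,0,0],32],
    [[0,0,0],[0,0,0],32],
    [[0,0,0],[0,0,0],32],
    [[0,0,0],[0,0,-15],32],
    [[0,0,0],[0,0,-30],32],
    [[0,0,0],[0,0,-40],32],
    [[0,0,0],[0,0,-40],32],
    [[0,0,0],[0,0,-40],32],
    [[0,0,0],[0,0,-40],32],
    [[0,0,0],[0,0,0],32],
    [[0,0,0],[0,0,0],32]
  ]
}}

```text
time: 32.2
ee_pos: [0.4498, -0.091, 0.2306]
eef_rot: [[0.813, 0.582, 0.002], [0.582, -0.813, -0.0], [0.001, 0.001, -1.0]]
wrist_force: [-0.6, 0.2, -0.8]
finger_gap: 0.0319
grip_force: 0.0
```

```bash
python3 - <<'E'
from meas import *
from where import ex,ey,piv
for n in('wrist','top'):
    p=env.camera_params(n);im,d=env.grab_frame(n);cv2.imwrite(f'pics/{n}13.png',im)
    c=cloud(d,p);hsv=cv2.cvtColor(im,cv2.COLOR_BGR2HSV);z=c[...,2];B=c[...,:2]-piv;bx=B@ex*1000;by=B@ey*1000
    for nm,zl,zh,zp in(('block',.040,.056,.048),('rim',.0265,.034,.030)):
        k=(bx>5)&(bx<105)&(by>-40)&(by<20)&(z>zl)&(z<zh)&(hsv[...,1]<70);k=cv2.morphologyEx(k.astype(np.uint8),cv2.MORPH_OPEN,np.ones((2,2)))>0;v,u=np.where(k)
        if len(u)>10: w=plane(np.c_[u,v],p,zp)[:,:2]-piv;b=np.c_[w@ex,w@ey]*1000;print(n,nm,len(b),'z',np.percentile(z[k],[5,50,95])*1000,cv2.minAreaRect(b.astype(np.float32)))
    k=(np.hypot(c[...,0]-.5283,c[...,1]+.1633)<.02)&(z>.105)&(z<.15)
    if k.any(): print('pin z',np.percentile(z[k],[50,98]),np.median(c[k],0))
    m=(hsv[...,0]>3)&(hsv[...,0]<22)&(hsv[...,1]>150)&(z>.045)&(z<.064);r=np.hypot(bx,by);q=m&(r>25)&(r<75);print('arm',np.median(np.arctan2(by[q],bx[q])))
E
```

```text
t 32.2 r 58.97153411095376 ang -11.04255971308903 yaw-tangent 11.007772562498086 z 0.23061190579868443 F [-0.57  0.2  -0.76] gap 0.03185357101457497
to hole tool mm [ 21.54 104.35 135.77]
wrist block 1091 z [nan nan nan] ((57.296180725097656, -9.104593276977539), (16.494842529296875, 59.81636047363281), 89.9853744506836)
wrist rim 688 z [nan nan nan] ((56.28761291503906, -11.732138633728027), (72.75997924804688, 30.653043746948242), 0.21774651110172272)
pin z [0.12 0.12] [ 0.52 -0.16  0.12]
arm 1.2380441777731384
top rim 22 z [ 21.29  30.31 539.67] ((24.137331008911133, -24.405555725097656), (6.079556941986084, 10.342046737670898), 41.43972396850586)
arm nan
  return _methods._mean(a, axis=axis, dtype=dtype,
  ret = ret.dtype.type(ret / rcount)
```

```bash
python3 - <<'E'
from meas import *
from where import ex,ey,piv
p=env.camera_params('wrist');im,d=env.grab_frame('wrist')
c=cloud(d,p);z=c[...,2]*1000;B=c[...,:2]-piv;bx=B@ex*1000;by=B@ey*1000
for x0 in range(26,90,10): print(x0,[round(float(np.nanmedian(z[(abs(bx-x0)<5)&(abs(by-y0)<1.5)])),1) for y0 in(-15,-12,-9,-6,-3)])
E
```

```text
t 32.3 r 59.85525445418569 ang -11.682565611023165 yaw-tangent 11.646959268386013 z 0.22875547121078185 F [-0.46 -0.09 -0.12] gap 0.032013266379978304
to hole tool mm [ 22.68 105.63 133.49]
26 [30.3, 30.1, 30.2, 33.3, 29.3]
36 [47.3, 47.4, 47.4, 47.1, 331.7]
46 [320.0, 320.2, 320.2, 320.0, 319.6]
56 [47.6, 47.2, 47.6, 47.4, 47.5]
66 [47.5, 47.6, 47.8, 47.3, 47.4]
76 [47.5, 47.2, 46.3, 47.4, 47.4]
86 [47.1, 47.5, 47.3, 47.3, 47.2]
```

Block top lies flat at about 47.4 mm (48 expected, fully down), the pin is fully in, and the arm is held at about 1.2 rad. Handing in.

```bash
python3 -c "
from station import env
print(env.sign_off())"
```

```text
the job is handed in; nothing more can be done
None
```

I handed the job in at about 32 s: by camera and depth measurements the pin is fully in the lock hole with the arm held at about 1.2 rad, and the long block lies flat and fully down in the nest; sign-off gave no verdict, and I did not re-measure the bystanders or the second pin at the end.

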